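Change the ink cartridges of the date coder

TASK

Change the ink cartridges of the carton line's date coder: lift only the top tray off the nest of return trays, leaving the rest of the nest as it is, set it flat in the middle of the rubber mat, and stand every spent cartridge from the coder upright in it. Push the three fresh cartridges from the bench into the coder's three stalls, each fully down until its side ball clicks and holds it. When everything is in place, press the prime button fully down and let go; leave the cartons and other things about the bench alone.

Things in the scene. Friction and masses are not known exactly. Their poses are not given: they have to be found in the camera images.
- fresh0: Fresh ink cartridge standing upright: black body 76 (x) x 40 (y) x 60 tall on a nose 68 x 34 x 8 high, grey grip tab on top 44 (x) x 18 thick (y), 60 to 88 above the underside. Groove across both end faces, 24 to 44 up, 6 deep: fits a stall either way round. Origin: centre of underside. 240 g. Starts on the bench between robot and coder.
- fresh1: Fresh ink cartridge standing upright: black body 76 (x) x 40 (y) x 60 tall on a nose 68 x 34 x 8 high, grey grip tab on top 44 (x) x 18 thick (y), 60 to 88 above the underside. Groove across both end faces, 24 to 44 up, 6 deep: fits a stall either way round. Origin: centre of underside. 240 g. Starts on the bench between robot and coder.
- fresh2: Fresh ink cartridge standing upright: black body 76 (x) x 40 (y) x 60 tall on a nose 68 x 34 x 8 high, grey grip tab on top 44 (x) x 18 thick (y), 60 to 88 above the underside. Groove across both end faces, 24 to 44 up, 6 deep: fits a stall either way round. Origin: centre of underside. 240 g. Starts on the bench between robot and coder.
- spent0: Spent ink cartridge standing upright: black body 76 (x) x 40 (y) x 60 tall on a nose 68 x 34 x 8 high, grey grip tab on top 44 (x) x 18 thick (y), 60 to 88 above the underside. Groove across both end faces, 24 to 44 up, 6 deep: fits a stall either way round. Origin: centre of underside. 130 g. Starts clicked into a stall; 1 to 3 are present.
- spent1: Spent ink cartridge standing upright: black body 76 (x) x 40 (y) x 60 tall on a nose 68 x 34 x 8 high, grey grip tab on top 44 (x) x 18 thick (y), 60 to 88 above the underside. Groove across both end faces, 24 to 44 up, 6 deep: fits a stall either way round. Origin: centre of underside. 130 g. Starts clicked into a stall; 1 to 3 are present.
- spent2: Spent ink cartridge standing upright: black body 76 (x) x 40 (y) x 60 tall on a nose 68 x 34 x 8 high, grey grip tab on top 44 (x) x 18 thick (y), 60 to 88 above the underside. Groove across both end faces, 24 to 44 up, 6 deep: fits a stall either way round. Origin: centre of underside. 130 g. Starts clicked into a stall; 1 to 3 are present.
- stall0 (a point): Centre of the floor of the coder's stall 0 (lowest y, 64 apart), where a seated cartridge's origin lies, its x along the point's x. Floor 10 above the bench; pocket 80 (x) x 44 (y), smooth straight walls to 40 above the floor, then a lead-in flaring 6 outward to the top at 50; a seated cartridge's tab stands clear above.
- ball0 (a joint): Sprung steel ball in the far (+x) wall of stall 0, 34 above its floor: metres pushed back, 0 = fully out (6.5 mm into the pocket), at most 0.009. A cartridge meets it with its underside 33 above the floor (let go there, it leans, near end down); passing it takes 4 to 10 N; in the last 8 mm it springs into the groove, reads about 0 and holds. Pulling out takes the same.
- stall1 (a point): Centre of the floor of the coder's stall 1 (middle y, 64 apart), where a seated cartridge's origin lies, its x along the point's x. Floor 10 above the bench; pocket 80 (x) x 44 (y), smooth straight walls to 40 above the floor, then a lead-in flaring 6 outward to the top at 50; a seated cartridge's tab stands clear above.
- ball1 (a joint): Sprung steel ball in the far (+x) wall of stall 1, 34 above its floor: metres pushed back, 0 = fully out (6.5 mm into the pocket), at most 0.009. A cartridge meets it with its underside 33 above the floor (let go there, it leans, near end down); passing it takes 4 to 10 N; in the last 8 mm it springs into the groove, reads about 0 and holds. Pulling out takes the same.
- stall2 (a point): Centre of the floor of the coder's stall 2 (highest y, 64 apart), where a seated cartridge's origin lies, its x along the point's x. Floor 10 above the bench; pocket 80 (x) x 44 (y), smooth straight walls to 40 above the floor, then a lead-in flaring 6 outward to the top at 50; a seated cartridge's tab stands clear above.
- ball2 (a joint): Sprung steel ball in the far (+x) wall of stall 2, 34 above its floor: metres pushed back, 0 = fully out (6.5 mm into the pocket), at most 0.009. A cartridge meets it with its underside 33 above the floor (let go there, it leans, near end down); passing it takes 4 to 10 N; in the last 8 mm it springs into the groove, reads about 0 and holds. Pulling out takes the same.
- prime (a joint): Prime button (green, 28 across) on top of the grey control box at the +y end of the coder's bay; metres pressed in, 0 to 0.006, fully down at about 5 N, springs back.
- prime_top (a point): Centre of the top face of the prime button, 80 above the bench when not pressed; moves with it.
- tray1: Top tray of the nest: white, 208 x 172 over the rim, 36 high, 100 g; floor 3 thick, 176 (x) x 140 (y). A grip boss along x in the middle: top block 90 (x) x 22 thick (y), 24.5 to 36 up, widening below to 40. Troughs 50 wide beside it (centre lines y = +44, -44) each take two cartridges end to end along x (x = +43, -43). Origin: centre of underside, 48 above the bench at the start.
- tray2: Second tray of the nest, like the top one, 12 lower and loose, with about 1 mm of play between their sloping walls: it comes up too if the top tray is lifted askew.
- nest: Lower part of the nest: three more trays, fixed to the bench. Origin: centre of its underside on the bench.
- mat: Dark blue-grey rubber mat, 250 (x) x 210 (y) x 3 thick, fixed flat on the bench. Origin: centre of its underside.
- carton_a: Bystander: green drink carton 40 x 60 x 85, standing behind the coder on the -y side. Origin at centre of underside.
- carton_b: Bystander: the same drink carton, standing on the +y side. Origin at centre of underside.
- driver: Bystander: screwdriver lying on the bench behind the coder.
- tape: Bystander: roll of cardboard-coloured tape, 90 across, 24 high, lying flat.
- gel: Bystander: hand-gel bottle, 60 across, 140 tall, standing.
- dock: The date coder's cartridge bay, fixed to the bench: aluminium block with three open-topped stalls side by side along y, 195 wide, 60 high, plus the grey control box (62 wide, 58 high) at its +y end. Origin: under the middle stall's centre, on the bench; x away from the robot.
Mind the look-alikes: they are no part of the job. What is shaped like the fresh1 but blue is not meant.

How it is judged:
By the outcome, as a careful person would: the job done as asked, in the order asked, and still so for the second after the job is handed in, with the robot touching nothing.
Of spent0, spent1, spent2 only 1 to 3 are there at a start; the rules pass over those that are not, and their reading is None.
At some moment in a run one of fresh0, fresh1, fresh2 may be knocked a few centimetres aside while the robot is not near it.
It also fails if it takes over 210 s, if anything falls off the work surface, if the arm or the gripper's body presses on something with over 40 N, if the wrist force passes 120 N, or if a joint passes its speed limit or range.

ROBOT

A 7-joint arm with a two-finger parallel gripper is mounted at the origin on the work surface. World frame = base frame: x ahead of the robot, y to its left, z up, the work surface at z = 0. Lengths are in mm, angles in degrees, forces in N, time in s.
With the tool pointing down it reaches from about 350 to 900 mm from the base axis. Payload 19.9 kg.
Tool frame: the origin (TCP) lies at the very end of the fingers, on their centre line; the grasp point (between the pads) lies 19 mm behind it; z points along the fingers, y is the line along which they close (so a half turn about z gives the same grasp; the last joint's range is limited). The gripper opens to 85 mm and grips with 20 to 120 N. Pads are 22 mm wide; open, the fingers measure 114 mm over their backs; the gripper's body (76 mm by 85 mm) begins 54 mm behind the grasp point. The pads swing forward as they close: fully open they stand 13 mm farther back than shut.
Start: joints at [-76.347, 23.915, -0.59, 92.452, 0.269, 63.638, -3.037], TCP at [172.592, 600.677, 231.26] pointing down, gripper open.
Joint ranges: [-161.28, 161.28], [-22.2, 115.67], [-73.04, 71.86], [3.21, 147.25], [-68.34, 248.33], [10.77, 114.83], [-161.83, 161.83]. Speed limits (degrees/s): [108.29, 108.29, 136.94, 136.94, 172.46, 172.46, 172.46].

INTERFACE

Orientations are given as [roll, pitch, yaw] about the fixed x, y, z axes, in that order (R = Rz(yaw) Ry(pitch) Rx(roll)).
In Python, from bench import r gives the robot as it stands.
- The arm moves only by the shell command python3 -m crank 'ROWS'. ROWS is JSON, a list of rows, each an object of numbers: "hand": the opening, from -1 (shut) to 1 (fully open); "dx", "dy", "dz": the shift along the tool's x, y, z in units of 30 cm (1.0 is 30 cm); "ax", "ay", "az": the turn, a rotation vector about the tool's x, y, z in units of pi/2 rad (1.0 is pi/2 rad). In form: [{"hand": .., "dx": .., "dy": .., "dz": .., "ax": .., "ay": .., "az": ..}, ...]. A call has 1 to 5 rows; each row shifts and turns the commanded pose from where the row before left it, along the tool's axes as they then stand; what a row does not reach is not made up. A row lasts 1/8 s, in which the tool goes at most 62.5 mm and 10.7 degrees, less where a joint would pass 70% of its speed; a pose out of reach is approached as far as the arm can. A call with a number of a shift or a turn outside -1 to 1 is refused whole. A call with a gripper value outside its range is refused whole. The fingers move at their own pace and stop on an object; the grip force is fixed at half the most. Time passes only in rows, so rows that do not move let the fingers close. It gives the time, the measured TCP pose, the force, the opening and the grip force at its end, in the units of the state.
- r.get_state(): the state, without advancing time (a new reading comes with each control period).
- r.get_image(name): name is "scene" or "top"; returns a dict with "image" (400x640x3 uint8, red, green, blue), "fx", "fy", "cx", "cy" (pixels), "D" ([k1, k2, p1, p2, k3] as OpenCV has them; the pictures are not rectified), "camera_from_world" (4x4, takes a point from world to camera coordinates). Camera axes: x right, y up, looking along -z (the intrinsics and any distortion apply to the point x, -y, -z); pixel columns grow to the right and rows downward; lengths in mm; the calibration is good to about 2 mm. A picture is of the moment at which its call begins. There is no depth.
- r.close_job(): hands the job in; it is judged then, once.
The state is a dict: "t": time; "joint_pos": joint angles; "joint_velocities": joint speeds; "tau": joint torques, N m; "eef_pos": TCP position; "eef_rot": TCP orientation; "force": force on the tool from outside, world axes, zero at the start; "ft_torque": the same for the moment, N m; "opening": finger opening in mm; "grasp_force": force on a finger pad.
Only numpy, scipy, OpenCV 4.12 (cv2) and the standard library are available. Lean on these libraries where they do the work, as an engineer would, in place of code of your own. Each camera call takes 0.05 s, during which the arm holds its last target. There are 200 camera calls.

## Working session

There is one attempt and no reset: what is moved stays moved. The work goes in short steps, Python scripts to look and compute and a shell command to move; the robot and the scene stay as the last step left them, time stands still between calls to the robot, and variables do not carry over. Pictures are saved under pics/ and viewed, at most 14 in all, crops included, and the job is handed in when it is done.

```bash
ls; mkdir -p pics
python3 - <<'E'
from bench import r
import cv2,pickle
for n in("scene","top"):
    d=r.get_image(n); cv2.imwrite(f"pics/{n}0.png",d["image"][:,:,::-1]); pickle.dump(d,open(f"{n}0.pkl","wb"))
    print(n,d["fx"],d["cx"],d["cy"],d["D"],d["camera_from_world"])
print(r.get_state())
E
```

```text
pics
scene 365.76668359525735 320.4997653872133 202.51884161824455 [0.01702283 0.         0.         0.         0.        ] [[-4.24124009e-02  9.99100174e-01  1.72705438e-04  7.86929656e+00]
 [-5.47022477e-01 -2.33660805e-02  8.36791752e-01  1.85735752e+02]
 [ 8.36042820e-01  3.53958734e-02  5.47521264e-01 -1.40209934e+03]
 [ 0.00000000e+00  0.00000000e+00  0.00000000e+00  1.00000000e+00]]
top 463.7344435353121 327.94303481053123 200.4717394342312 [-0.10584881  0.          0.          0.          0.        ] [[-7.98819211e-03 -9.99797764e-01  1.84558956e-02 -1.06402426e+01]
 [ 9.85056236e-01 -4.69223271e-03  1.72169086e-01 -4.77650937e+02]
 [-1.72047668e-01  1.95554148e-02  9.84894505e-01 -1.16141316e+03]
 [ 0.00000000e+00  0.00000000e+00  0.00000000e+00  1.00000000e+00]]
{'t': 0.1, 'joint_pos': array([-76.3473012 ,  23.94601232,  -0.59285953,  92.47964173,
         0.26909306,  63.63810984,  -3.03685916]), 'joint_velocities': array([ 0.0384221 , -0.10973977, -0.03118456, -0.09978758, -0.03798076,
       -0.02562031, -0.01933987]), 'tau': array([ 1.31155142e-03, -8.65809202e+01,  6.79400191e-01, -4.35630441e+01,
        1.90879247e-02,  5.06707263e-03, -6.30692384e-06]), 'eef_pos': array([172.49326221, 600.41964412, 230.7252958 ]), 'eef_rot': array([-1.79937731e+02,  3.65931278e-03,  1.63972029e+02]), 'force': array([ 0.81314673, -0.66791922,  0.45141521]), 'ft_torque': array([-0.00886194, -0.01165465, -0.00483579]), 'grasp_force': 0.0, 'opening': 85.04728887052376}
```

View pics/scene0.png

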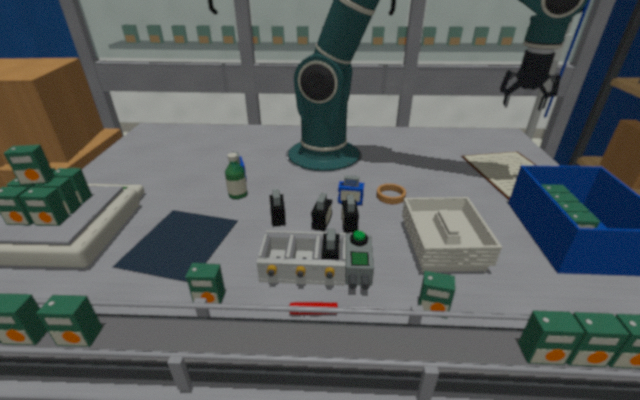

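View pics/top0.png

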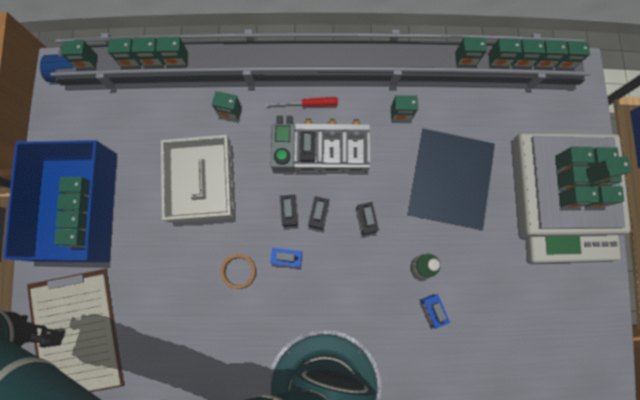

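The scene view shows three fresh cartridges at about (278,208), (321,213) and (350,213), the coder with one spent cartridge beside the control box at (331,243), the nest at (447,235) and the mat at (178,244). In the top view the coder is at (320,148), the nest at (197,178), the mat at (452,180) and the fresh ones at (289,211), (319,212) and (367,219). The two blue cartridges are the look-alikes.

```bash
cat > h.py <<'E'
import numpy as np, cv2, pickle
from scipy.spatial.transform import Rotation as R
from scipy.optimize import least_squares
S=np.diag([1,-1,-1.])
def K(d): return np.array([[d["fx"],0,d["cx"]],[0,d["fy"],d["cy"]],[0,0,1.]])
def proj(d,P):
    M=np.array(d["camera_from_world"]); c=(S@(M[:3,:3]@np.atleast_2d(P).T+M[:3,3:])).T
    return cv2.projectPoints(c,np.zeros(3),np.zeros(3),K(d),np.array(d["D"]))[0][:,0]
def w(d,uv,z):
    M=np.array(d["camera_from_world"]); uv=np.atleast_2d(np.float64(uv))
    n=cv2.undistortPoints(uv[:,None],K(d),np.array(d["D"]))[:,0]
    ray=(M[:3,:3].T@S@np.c_[n,np.ones(len(n))].T).T; o=-M[:3,:3].T@M[:3,3]
    return o+ray*((z-o[2])/ray[:,2])[:,None]
def load(n): return pickle.load(open(n+".pkl","rb"))
def snap(n,tag):
    from bench import r
    d=r.get_image(n); pickle.dump(d,open(f"{n}{tag}.pkl","wb")); return d
def crop(d,x0,y0,x1,y1,s,out):
    cv2.imwrite(out,cv2.resize(d["image"][y0:y1,x0:x1,::-1],None,fx=s,fy=s,interpolation=cv2.INTER_CUBIC))
def st():
    from bench import r
    s=r.get_state(); print(s["t"],s["eef_pos"].round(1),s["eef_rot"].round(2),"F",s["force"].round(1),"op",round(s["opening"],1),"g",round(s["grasp_force"],1)); return s
def go(pos,yaw,rp=(180,0)):
    "deltas to reach pos/yaw (tool down) from measured pose in move units (turn applied after the shift)"
    s=st(); A=R.from_euler("xyz",s["eef_rot"],degrees=True); 
    d=A.inv().apply(np.array(pos)-s["eef_pos"])/300
    B=min((R.from_euler("xyz",[rp[0],rp[1],yaw+k],degrees=True) for k in(0,180)),key=lambda b:(A.inv()*b).magnitude())
    print("d",d.round(4),"a",((A.inv()*B).as_rotvec()/(np.pi/2)).round(4))
E
python3 - <<'E'
from h import *
d=load("top0")
crop(d,265,110,385,240,4.6,"pics/c1.png"); crop(d,155,125,245,230,5.5,"pics/c2.png")
E
```

```text
(no output)
```

View pics/c1.png

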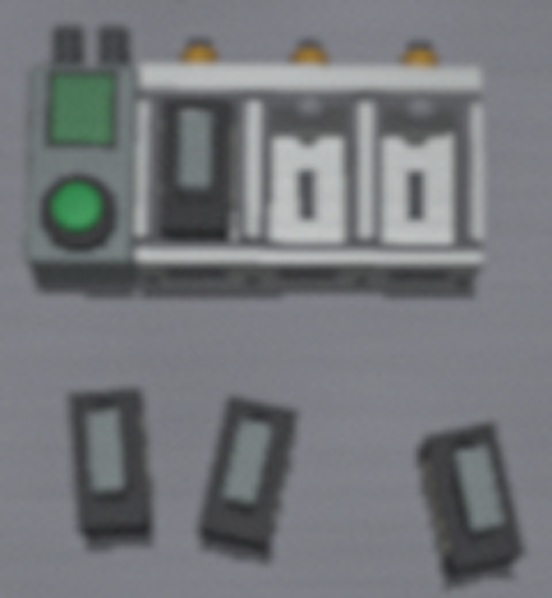

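View pics/c2.png

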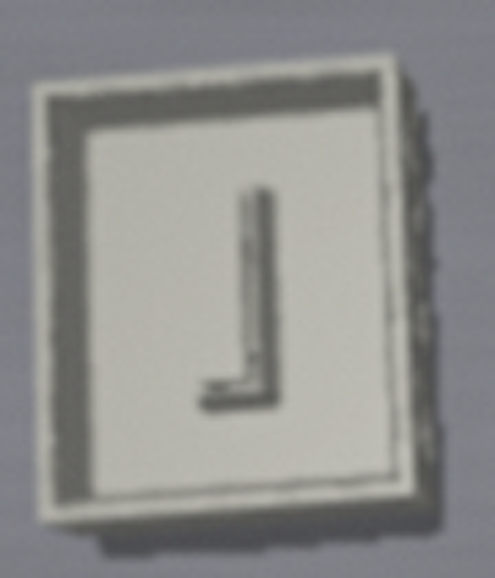

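The top crops show one spent cartridge in stall 2 (tab at about (196,148) in the crop) and stalls 1 and 0 empty. The fresh tabs are at (106,450), (252,461) and (480,487). In the nest crop the tray rim corners are at (33,86), (390,52), (417,495) and (40,522).

```bash
cat >> h.py <<'E'
def rectfit(uvw,L,W,x0):
    "fit LxW rectangle (x,y,yaw) to 4 world corners ordered (+x+y),(+x-y),(-x-y),(-x+y)"
    q=np.array([[L,W],[L,-W],[-L,-W],[-L,W]])/2
    f=lambda p:(q@R.from_euler("z",p[2],degrees=True).as_matrix()[:2,:2].T+p[:2]-uvw[:,:2]).ravel()
    s=least_squares(f,x0); return s.x.round(1),np.abs(s.fun).max().round(1)
def tab(d,box,z,thr=None):
    x0,y0,x1,y1=box; g=cv2.resize(cv2.cvtColor(d["image"][y0:y1,x0:x1],cv2.COLOR_RGB2GRAY),None,fx=8,fy=8,interpolation=cv2.INTER_CUBIC)
    t,m=cv2.threshold(g,thr or 0,255,cv2.THRESH_BINARY+(0 if thr else cv2.THRESH_OTSU))
    n,l,s,c=cv2.connectedComponentsWithStats(m); i=l[g.shape[0]//2,g.shape[1]//2]
    pts=np.argwhere(l==i)[:,::-1]; P=w(d,(pts+.5)/8-.5+[x0,y0],z)[:,:2].astype(np.float32)
    (cx,cy),(a,b),an=cv2.minAreaRect(P*10)
    if a<b: an+=90;a,b=b,a
    return P.mean(0).round(1),(cx/10,cy/10),(a/10,b/10),(an+90)%180-90,t
E
python3 - <<'E'
from h import *
d=load("top0")
f=lambda p,x0,y0,s:(np.array(p)+.5)/s-.5+[x0,y0]
c=f([(33,86),(390,52),(417,495),(40,522)],155,125,5.5)
print("tray",rectfit(w(d,c,84),208,172,[500,200,0]))
# mat rough corners: on full image
c=[(424,129),(494,143),(484,230),(409,214)]
print("mat",rectfit(w(d,c,3),250,210,[500,-200,0]))
print("dock pts strips z60", w(d,f([(143,97),(143,248),(254.5,97),(254.5,248),(366,97),(366,248),(484,66),(484,262),(137,262),(137,66)],265,110,4.6),60)[:,:2].round(1).tolist())
print("btn",w(d,f([(77,206)],265,110,4.6),80)[:,:2])
for u,z in(((106,450),88),((252,461),88),((480,487),88),((196,148),98)):
    x,y=np.int32(f([u],265,110,4.6)[0].round()); print(tab(d,(x-7,y-12,x+8,y+13),z,85))
E
```

```text
tray (array([533.7, 325.3,   4.6]), np.float64(1.5))
mat (array([ 544.6, -357.9,  -11.6]), np.float64(4.8))
dock pts strips z60 [[660.8, 69.9], [571.9, 69.4], [660.6, 6.2], [571.6, 6.6], [660.5, -57.5], [571.4, -56.2], [679.2, -125.7], [563.1, -122.7], [563.8, 72.7], [679.4, 73.5]]
btn [[590.92778852 105.17836955]]
(array([452.5,  88.1], dtype=float32), (452.577099609375, 88.38440551757813), (44.586935424804686, 19.9937255859375), 3.689330816268921, 85.0)
(array([446.2,  11.4], dtype=float32), (446.293798828125, 11.363400268554688), (44.85435485839844, 19.613710021972658), -13.138572692871094, 85.0)
(array([ 431.1, -114.1], dtype=float32), (431.22001953125, -114.29876708984375), (44.912713623046876, 19.36449432373047), 11.500388145446777, 85.0)
(array([618.6,  39.4], dtype=float32), (618.8181640625, 39.357785034179685), (45.76017456054687, 18.46363067626953), -0.9512863159179688, 85.0)
```

Run:
```python
from h import *
d=load("top0")
g=d["image"].astype(int); sub=g[110:250,395:510].sum(2)
big=cv2.resize(sub.astype(np.float32),None,fx=4,fy=4,interpolation=cv2.INTER_CUBIC)
m=(big<(big[240,240]+np.median(sub[:15]))/2).astype(np.uint8)
n,l,s,c=cv2.connectedComponentsWithStats(m); i=l[280,230]
p=np.argwhere(l==i)[:,::-1]; P=w(d,(p+.5)/4-.5+[395,110],3)[:,:2].astype(np.float32)
print("mat",P.mean(0),[np.round(v,1) for v in cv2.minAreaRect(P)])
# scene cross-check
s0=load("scene0")
for P in ([533.7,325.3,84],[618.7,39.4,98],[591,105.2,80],[452.5,88.2,88],[446.3,11.4,88],[431.2,-114.2,88],[544.6,-357.9,3]): print(P,proj(s0,P).round(1))
Q=R.from_euler("z",4.6,degrees=True).apply(np.array([[104,86,0],[104,-86,0],[-104,-86,0],[-104,86,0]]))+[533.7,325.3,84]
print(proj(s0,Q).round(1).tolist())
crop(s0,250,160,510,290,3,"pics/c3.png")
go([533.7,325.3,150],4.6)
```

```text
mat [ 542.507  -353.1208] [array([ 544.5, -353.8]), array([211.2, 251. ]), np.float64(78.1)]
[533.7, 325.3, 84] [[447.1 220.3]]
[618.7, 39.4, 98] [[329.8 234.1]]
[591, 105.2, 80] [[357.9 233.6]]
[452.5, 88.2, 88] [[349.4 198.8]]
[446.3, 11.4, 88] [[320.6 196.9]]
[431.2, -114.2, 88] [[274.8 192.9]]
[544.6, -357.9, 3] [[177.7 241.3]]
[[501.0, 247.0], [423.9, 248.8], [402.6, 198.2], [466.1, 196.9]]
0.1 [172.5 600.4 230.7] [-179.94    0.    163.97] F [ 0.8 -0.7  0.5] op 85.0 g 0.0
d [-1.4104 -0.5487  0.2698] a [-7.000e-04 -1.000e-04 -2.292e-01]
```

View pics/c3.png

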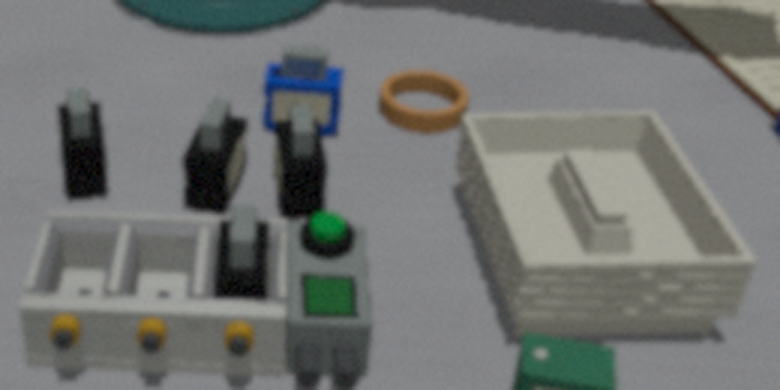

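The scene crop agrees with the projected positions: tray corners, the spent tab at (242,222) and the button are all within a pixel or so. I'll move to above the tray.

```bash
python3 -m crank '[{"hand":0.2,"dx":-0.16,"dy":-0.061},{"hand":0.2,"dx":-0.16,"dy":-0.061},{"hand":0.2,"dx":-0.16,"dy":-0.061},{"hand":0.2,"dx":-0.16,"dy":-0.061},{"hand":0.2,"dx":-0.16,"dy":-0.061}]'
python3 -m crank '[{"hand":0.2,"dx":-0.16,"dy":-0.061},{"hand":0.2,"dx":-0.16,"dy":-0.061},{"hand":0.2,"dx":-0.16,"dy":-0.061},{"hand":0.2,"dx":-0.13,"dy":-0.061},{"hand":0.2,"az":-0.1}]'
python3 -m crank '[{"hand":0.2,"az":-0.1},{"hand":0.2,"az":-0.03,"dz":0.13},{"hand":0.2},{"hand":0.2}]'
python3 -c "
from h import *
go([533.7,325.3,75],4.6)"
```

```text
0.1 [172.5 600.4 230.7] [-179.94    0.    163.97] F [ 0.8 -0.7  0.5] op 85.0 g 0.0
d [-1.4104 -0.5484  0.5198] a [-7.000e-04 -1.000e-04 -2.292e-01]schema error: expected keys hand, dx, dy, dz, ax, ay, az
schema error: expected keys hand, dx, dy, dz, ax, ay, az
schema error: expected keys hand, dx, dy, dz, ax, ay, az
```

All seven keys are needed in every row.

```bash
python3 -m crank '[{"hand":0.2,"dx":-0.16,"dy":-0.061,"dz":0,"ax":0,"ay":0,"az":0},{"hand":0.2,"dx":-0.16,"dy":-0.061,"dz":0,"ax":0,"ay":0,"az":0},{"hand":0.2,"dx":-0.16,"dy":-0.061,"dz":0,"ax":0,"ay":0,"az":0},{"hand":0.2,"dx":-0.16,"dy":-0.061,"dz":0,"ax":0,"ay":0,"az":0},{"hand":0.2,"dx":-0.16,"dy":-0.061,"dz":0,"ax":0,"ay":0,"az":0}]'
python3 -m crank '[{"hand":0.2,"dx":-0.16,"dy":-0.061,"dz":0,"ax":0,"ay":0,"az":0},{"hand":0.2,"dx":-0.16,"dy":-0.061,"dz":0,"ax":0,"ay":0,"az":0},{"hand":0.2,"dx":-0.16,"dy":-0.061,"dz":0,"ax":0,"ay":0,"az":0},{"hand":0.2,"dx":-0.13,"dy":-0.061,"dz":0,"ax":0,"ay":0,"az":0},{"hand":0.2,"dx":0,"dy":0,"dz":0,"ax":0,"ay":0,"az":-0.1}]'
python3 -m crank '[{"hand":0.2,"dx":0,"dy":0,"dz":0,"ax":0,"ay":0,"az":-0.1},{"hand":0.2,"dx":0,"dy":0,"dz":0.13,"ax":0,"ay":0,"az":-0.03},{"hand":0.2,"dx":0,"dy":0,"dz":0,"ax":0,"ay":0,"az":0},{"hand":0.2,"dx":0,"dy":0,"dz":0,"ax":0,"ay":0,"az":0}]'
python3 -c "
from h import *
go([533.7,325.3,75],4.6)"
```

```text
t: 0.72
eef_pos: [379.1, 445.2, 231.1]
eef_rot: [-180.0, -0.0, 164.0]
force: [0.9, 0.7, -0.4]
opening: 51.2
grasp_force: 0.0
t: 1.35
eef_pos: [536.0, 322.2, 230.7]
eef_rot: [-179.9, 0.0, 172.8]
force: [-0.1, 0.9, -1.0]
opening: 51.3
grasp_force: 0.0
t: 1.85
eef_pos: [533.9, 325.7, 193.3]
eef_rot: [180.0, 0.0, -175.4]
force: [0.6, 0.5, 0.1]
opening: 51.3
grasp_force: 0.0
1.85 [533.9 325.7 193.3] [ 1.7999e+02  2.0000e-02 -1.7540e+02] F [0.6 0.5 0.1] op 51.3 g 0.0
d [ 0.0011 -0.0014  0.3942] a [ 0.0001  0.0003 -0.    ]
```

```bash
python3 -m crank '[{"hand":0.2,"dx":0,"dy":0,"dz":0.15,"ax":0,"ay":0,"az":0},{"hand":0.2,"dx":0,"dy":0,"dz":0.15,"ax":0,"ay":0,"az":0},{"hand":0.2,"dx":0,"dy":0,"dz":0.06,"ax":0,"ay":0,"az":0},{"hand":0.2,"dx":0,"dy":0,"dz":0.027,"ax":0,"ay":0,"az":0},{"hand":0.2,"dx":0,"dy":0,"dz":0,"ax":0,"ay":0,"az":0}]'
python3 -m crank '[{"hand":-1,"dx":0,"dy":0,"dz":0,"ax":0,"ay":0,"az":0},{"hand":-1,"dx":0,"dy":0,"dz":0,"ax":0,"ay":0,"az":0},{"hand":-1,"dx":0,"dy":0,"dz":0,"ax":0,"ay":0,"az":0},{"hand":-1,"dx":0,"dy":0,"dz":0,"ax":0,"ay":0,"az":0},{"hand":-1,"dx":0,"dy":0,"dz":0,"ax":0,"ay":0,"az":0}]'
python3 -c "
from h import *
print(st()['ft_torque'])"
```

```text
t: 2.48
eef_pos: [534.2, 325.9, 77.3]
eef_rot: [180.0, 0.1, -175.3]
force: [0.2, 0.2, -0.6]
opening: 51.6
grasp_force: 0.0
t: 3.1
eef_pos: [534.2, 325.9, 77.6]
eef_rot: [180.0, 0.1, -175.3]
force: [-1.8, -1.6, 9.1]
opening: 19.6
grasp_force: 58.9
3.1 [534.2 325.9  77.6] [ 1.7995e+02  8.0000e-02 -1.7534e+02] F [-1.8 -1.6  9.1] op 19.6 g 58.9
[-0.27456411  0.52505786 -0.08831516]
```

```bash
python3 -m crank '[{"hand":-1,"dx":0,"dy":0,"dz":-0.005,"ax":0,"ay":0,"az":0},{"hand":-1,"dx":0,"dy":0,"dz":-0.005,"ax":0,"ay":0,"az":0},{"hand":-1,"dx":0,"dy":0,"dz":-0.005,"ax":0,"ay":0,"az":0},{"hand":-1,"dx":0,"dy":0,"dz":0,"ax":0,"ay":0,"az":0}]'
python3 -c "
from h import *
print(st()['ft_torque'])"
```

```text
t: 3.6
eef_pos: [533.7, 325.6, 80.8]
eef_rot: [-180.0, 0.0, -175.3]
force: [-0.8, 0.4, -0.4]
opening: 19.8
grasp_force: 58.8
3.6 [533.7 325.6  80.8] [-1.8000e+02  1.0000e-02 -1.7533e+02] F [-0.8  0.4 -0.4] op 19.8 g 58.8
[ 0.02604379 -0.061725    0.02722256]
```

```bash
python3 -m crank '[{"hand":-1,"dx":0,"dy":0,"dz":-0.01,"ax":0,"ay":0,"az":0},{"hand":-1,"dx":0,"dy":0,"dz":-0.01,"ax":0,"ay":0,"az":0},{"hand":-1,"dx":0,"dy":0,"dz":-0.01,"ax":0,"ay":0,"az":0},{"hand":-1,"dx":0,"dy":0,"dz":-0.015,"ax":0,"ay":0,"az":0},{"hand":-1,"dx":0,"dy":0,"dz":-0.015,"ax":0,"ay":0,"az":0}]'
python3 -m crank '[{"hand":-1,"dx":0,"dy":0,"dz":-0.02,"ax":0,"ay":0,"az":0},{"hand":-1,"dx":0,"dy":0,"dz":-0.03,"ax":0,"ay":0,"az":0},{"hand":-1,"dx":0,"dy":0,"dz":-0.04,"ax":0,"ay":0,"az":0},{"hand":-1,"dx":0,"dy":0,"dz":-0.06,"ax":0,"ay":0,"az":0},{"hand":-1,"dx":0,"dy":0,"dz":0,"ax":0,"ay":0,"az":0}]'
python3 - <<'E'
from h import *
d=snap("scene",1); crop(d,380,120,520,290,3.5,"pics/c4.png")
E
```

```text
t: 4.22
eef_pos: [533.7, 325.6, 99.1]
eef_rot: [-180.0, 0.0, -175.3]
force: [0.3, 0.3, -1.4]
opening: 19.7
grasp_force: 58.8
t: 4.85
eef_pos: [534.5, 326.1, 145.7]
eef_rot: [179.9, 0.1, -175.3]
force: [-0.2, 0.1, -2.2]
opening: 20.1
grasp_force: 58.8
```

View pics/c4.png

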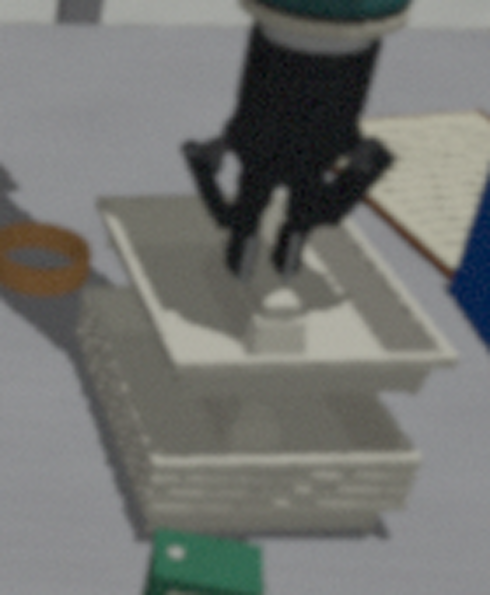

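The top tray hangs level with a single rim, and the rest of the nest stays put below it (rim at about (285,458) in the crop).

```bash
python3 -m crank '[{"hand":-1,"dx":0,"dy":0,"dz":-0.09,"ax":0,"ay":0,"az":0},{"hand":-1,"dx":0,"dy":0,"dz":-0.09,"ax":0,"ay":0,"az":0},{"hand":-1,"dx":0,"dy":0,"dz":0,"ax":0,"ay":0,"az":0.09},{"hand":-1,"dx":0,"dy":0,"dz":0,"ax":0,"ay":0,"az":0.0946},{"hand":-1,"dx":0,"dy":0,"dz":0,"ax":0,"ay":0,"az":0}]'
python3 -c "
from h import *
go([543.5,-354,200],-11.9)"
```

```text
t: 5.52
eef_pos: [533.4, 325.5, 197.2]
eef_rot: [-180.0, -0.0, 168.1]
force: [-0.6, 0.7, -1.5]
opening: 20.2
grasp_force: 58.9
5.525 [533.4 325.5 197.2] [-1.7995e+02 -2.0000e-02  1.6811e+02] F [-0.6  0.7 -1.5] op 20.2 g 58.9
d [-0.4998 -2.2096 -0.0078] a [-0.0005 -0.0002  0.0001]
```

```bash
python3 -m crank '[{"hand":-1,"dx":-0.018,"dy":-0.078,"dz":0,"ax":0,"ay":0,"az":0},{"hand":-1,"dx":-0.0357,"dy":-0.158,"dz":0,"ax":0,"ay":0,"az":0},{"hand":-1,"dx":-0.0357,"dy":-0.158,"dz":0,"ax":0,"ay":0,"az":0},{"hand":-1,"dx":-0.0357,"dy":-0.158,"dz":0,"ax":0,"ay":0,"az":0},{"hand":-1,"dx":-0.0357,"dy":-0.158,"dz":0,"ax":0,"ay":0,"az":0}]'
python3 -m crank '[{"hand":-1,"dx":-0.0357,"dy":-0.158,"dz":0,"ax":0,"ay":0,"az":0},{"hand":-1,"dx":-0.0357,"dy":-0.158,"dz":0,"ax":0,"ay":0,"az":0},{"hand":-1,"dx":-0.0357,"dy":-0.158,"dz":0,"ax":0,"ay":0,"az":0},{"hand":-1,"dx":-0.0357,"dy":-0.158,"dz":0,"ax":0,"ay":0,"az":0},{"hand":-1,"dx":-0.0357,"dy":-0.158,"dz":0,"ax":0,"ay":0,"az":0}]'
python3 -m crank '[{"hand":-1,"dx":-0.0357,"dy":-0.158,"dz":0,"ax":0,"ay":0,"az":0},{"hand":-1,"dx":-0.0357,"dy":-0.158,"dz":0,"ax":0,"ay":0,"az":0},{"hand":-1,"dx":-0.0357,"dy":-0.158,"dz":0,"ax":0,"ay":0,"az":0},{"hand":-1,"dx":-0.0357,"dy":-0.158,"dz":0,"ax":0,"ay":0,"az":0},{"hand":-1,"dx":-0.018,"dy":-0.078,"dz":0,"ax":0,"ay":0,"az":0}]'
python3 -m crank '[{"hand":-1,"dx":0,"dy":0,"dz":0,"ax":0,"ay":0,"az":0},{"hand":-1,"dx":0,"dy":0,"dz":0.15,"ax":0,"ay":0,"az":0},{"hand":-1,"dx":0,"dy":0,"dz":0.15,"ax":0,"ay":0,"az":0},{"hand":-1,"dx":0,"dy":0,"dz":0.1,"ax":0,"ay":0,"az":0},{"hand":-1,"dx":0,"dy":0,"dz":0,"ax":0,"ay":0,"az":0}]'
python3 -c "
from h import *
go([543.5,-354,33],-11.9)"
```

```text
t: 6.15
eef_pos: [536.3, 104.6, 197.7]
eef_rot: [-180.0, 0.0, 168.2]
force: [1.1, 0.1, -1.0]
opening: 20.2
grasp_force: 58.9
t: 6.78
eef_pos: [539.3, -138.1, 197.7]
eef_rot: [-180.0, -0.0, 168.2]
force: [1.0, 0.3, -0.4]
opening: 20.2
grasp_force: 58.9
t: 7.4
eef_pos: [541.5, -357.5, 197.4]
eef_rot: [-179.9, -0.0, 168.0]
force: [0.7, 0.8, -0.3]
opening: 20.0
grasp_force: 58.9
t: 8.02
eef_pos: [542.3, -352.3, 75.9]
eef_rot: [179.9, -0.2, 168.2]
force: [0.8, 0.4, -0.1]
opening: 19.4
grasp_force: 58.9
8.025 [ 542.3 -352.3   75.9] [179.91  -0.21 168.19] F [ 0.8  0.4 -0.1] op 19.4 g 58.9
d [-0.0055 -0.0051  0.143 ] a [ 0.001  -0.0023  0.001 ]
```

```bash
python3 -m crank '[{"hand":-1,"dx":-0.004,"dy":-0.004,"dz":0.07,"ax":0,"ay":0,"az":0},{"hand":-1,"dx":0,"dy":0,"dz":0.03,"ax":0,"ay":0,"az":0},{"hand":-1,"dx":0,"dy":0,"dz":0.02,"ax":0,"ay":0,"az":0},{"hand":-1,"dx":0,"dy":0,"dz":0.01,"ax":0,"ay":0,"az":0},{"hand":-1,"dx":0,"dy":0,"dz":0,"ax":0,"ay":0,"az":0}]'
python3 -m crank '[{"hand":-1,"dx":0,"dy":0,"dz":0.005,"ax":0,"ay":0,"az":0},{"hand":-1,"dx":0,"dy":0,"dz":0,"ax":0,"ay":0,"az":0}]'
python3 -m crank '[{"hand":-1,"dx":0,"dy":0,"dz":0.004,"ax":0,"ay":0,"az":0},{"hand":-1,"dx":0,"dy":0,"dz":0,"ax":0,"ay":0,"az":0}]'
```

```text
t: 8.65
eef_pos: [544.2, -355.6, 38.9]
eef_rot: [-180.0, 0.0, 168.1]
force: [-0.4, 1.0, -0.8]
opening: 19.3
grasp_force: 58.9
t: 8.9
eef_pos: [544.2, -355.6, 37.4]
eef_rot: [-180.0, 0.0, 168.1]
force: [-0.2, 0.4, 0.0]
opening: 19.9
grasp_force: 58.9
t: 9.15
eef_pos: [544.1, -355.5, 36.0]
eef_rot: [-180.0, -0.0, 168.1]
force: [0.2, -0.1, -0.3]
opening: 19.5
grasp_force: 58.9
```

```bash
python3 -m crank '[{"hand":-1,"dx":0,"dy":0,"dz":0.004,"ax":0,"ay":0,"az":0},{"hand":-1,"dx":0,"dy":0,"dz":0,"ax":0,"ay":0,"az":0}]'
python3 -m crank '[{"hand":-1,"dx":0,"dy":0,"dz":0.004,"ax":0,"ay":0,"az":0},{"hand":-1,"dx":0,"dy":0,"dz":0,"ax":0,"ay":0,"az":0}]'
python3 -m crank '[{"hand":-1,"dx":0,"dy":0,"dz":0.004,"ax":0,"ay":0,"az":0},{"hand":-1,"dx":0,"dy":0,"dz":0,"ax":0,"ay":0,"az":0}]'
```

```text
t: 9.4
eef_pos: [544.1, -355.5, 34.7]
eef_rot: [-180.0, -0.0, 168.1]
force: [-0.2, -0.2, -1.7]
opening: 20.1
grasp_force: 58.9
t: 9.65
eef_pos: [544.1, -355.5, 33.6]
eef_rot: [-180.0, -0.0, 168.1]
force: [0.8, 0.8, -0.8]
opening: 19.8
grasp_force: 58.9
t: 9.9
eef_pos: [544.2, -355.6, 32.8]
eef_rot: [-180.0, 0.0, 168.1]
force: [-2.8, 1.5, 6.4]
opening: 19.8
grasp_force: 59.8
```

```bash
python3 -m crank '[{"hand":-0.3,"dx":0,"dy":0,"dz":0,"ax":0,"ay":0,"az":0},{"hand":0,"dx":0,"dy":0,"dz":0,"ax":0,"ay":0,"az":0},{"hand":0.1,"dx":0,"dy":0,"dz":-0.05,"ax":0,"ay":0,"az":0},{"hand":0.1,"dx":0,"dy":0,"dz":-0.15,"ax":0,"ay":0,"az":0},{"hand":0.1,"dx":0,"dy":0,"dz":-0.18,"ax":0,"ay":0,"az":0}]'
python3 -m crank '[{"hand":0,"dx":0,"dy":0,"dz":-0.18,"ax":0,"ay":0,"az":0},{"hand":0,"dx":0,"dy":0,"dz":0,"ax":0,"ay":0,"az":0.0},{"hand":0,"dx":0,"dy":0,"dz":0,"ax":0,"ay":0,"az":-0.118},{"hand":0,"dx":0,"dy":0,"dz":0,"ax":0,"ay":0,"az":-0.005},{"hand":0,"dx":0,"dy":0,"dz":0,"ax":0,"ay":0,"az":0}]'
python3 -c "
from h import *
go([618.7,39.4,200],-0.7)"
```

```text
t: 10.52
eef_pos: [543.7, -355.4, 148.2]
eef_rot: [180.0, -0.0, 168.0]
force: [0.2, -0.6, 0.7]
opening: 47.3
grasp_force: 0.0
t: 11.15
eef_pos: [543.9, -355.6, 200.4]
eef_rot: [180.0, -0.0, 178.9]
force: [0.3, 0.4, -0.5]
opening: 42.7
grasp_force: 0.0
11.15 [ 543.9 -355.6  200.4] [ 1.8000e+02 -1.0000e-02  1.7889e+02] F [ 0.3  0.4 -0.5] op 42.7 g 0.0
d [-2.2370e-01  1.3214e+00  1.3000e-03] a [ 0.0001 -0.0001 -0.0046]
```

```bash
python3 -m crank '[{"hand":0,"dx":-0.028,"dy":0.1652,"dz":0,"ax":0,"ay":0,"az":0},{"hand":0,"dx":-0.028,"dy":0.1652,"dz":0,"ax":0,"ay":0,"az":0},{"hand":0,"dx":-0.028,"dy":0.1652,"dz":0,"ax":0,"ay":0,"az":0},{"hand":0,"dx":-0.028,"dy":0.1652,"dz":0,"ax":0,"ay":0,"az":0},{"hand":0,"dx":-0.028,"dy":0.1652,"dz":0,"ax":0,"ay":0,"az":0}]'
python3 -m crank '[{"hand":0,"dx":-0.028,"dy":0.1652,"dz":0,"ax":0,"ay":0,"az":0},{"hand":0,"dx":-0.028,"dy":0.1652,"dz":0,"ax":0,"ay":0,"az":0},{"hand":0,"dx":-0.028,"dy":0.1652,"dz":0,"ax":0,"ay":0,"az":-0.005},{"hand":0,"dx":0,"dy":0,"dz":0.15,"ax":0,"ay":0,"az":0},{"hand":0,"dx":0,"dy":0,"dz":0,"ax":0,"ay":0,"az":0}]'
python3 - <<'E'
from h import *
go([618.7,39.4,76],-0.7)
d=snap("top",2); crop(d,250,90,510,240,3,"pics/c5.png")
E
```

```text
t: 11.78
eef_pos: [590.0, -106.8, 200.4]
eef_rot: [-180.0, -0.0, 178.9]
force: [1.5, -0.8, 1.2]
opening: 42.4
grasp_force: 0.0
t: 12.4
eef_pos: [615.6, 39.9, 152.8]
eef_rot: [-179.9, -0.3, 179.5]
force: [-0.3, 0.1, 0.1]
opening: 42.6
grasp_force: 0.0
12.4 [615.6  39.9 152.8] [-179.93   -0.31  179.46] F [-0.3  0.1  0.1] op 42.6 g 0.0
d [-0.0117 -0.0012  0.2561] a [-0.0008 -0.0034  0.0018]
```

View pics/c5.png

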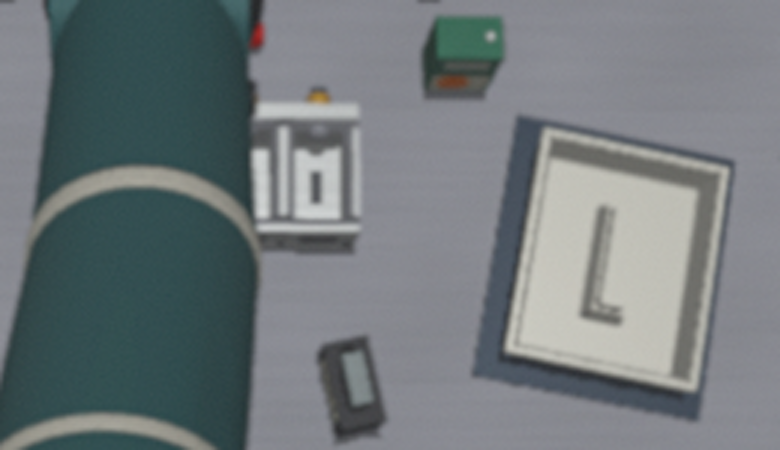

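The tray lies flat on the mat, with rim corners at crop (544,127), (732,163), (697,393) and (503,355).

```bash
python3 - <<'E'
from h import *
d=load("top2")
c=(np.array([(544,127),(732,163),(697,393),(503,355)])+.5)/3-.5+[250,90]
print(rectfit(w(d,c,39),208,172,[540,-350,-10]))
E
python3 -m crank '[{"hand":0,"dx":-0.006,"dy":0,"dz":0.15,"ax":0,"ay":0,"az":0},{"hand":0,"dx":0,"dy":0,"dz":0.08,"ax":0,"ay":0,"az":0},{"hand":0,"dx":0,"dy":0,"dz":0.02,"ax":0,"ay":0,"az":0},{"hand":0,"dx":0,"dy":0,"dz":0,"ax":0,"ay":0,"az":0},{"hand":0,"dx":0,"dy":0,"dz":0,"ax":0,"ay":0,"az":0}]'
```

```text
(array([ 543.8, -356.1,  -12.1]), np.float64(4.1))
t: 13.08
eef_pos: [620.0, 39.7, 82.0]
eef_rot: [180.0, 0.1, 179.5]
force: [0.2, 0.5, -0.4]
opening: 42.9
grasp_force: 0.0
```

```bash
python3 -m crank '[{"hand":0,"dx":0.003,"dy":0,"dz":0.018,"ax":0,"ay":0,"az":0},{"hand":-1,"dx":0,"dy":0,"dz":0,"ax":0,"ay":0,"az":0},{"hand":-1,"dx":0,"dy":0,"dz":0,"ax":0,"ay":0,"az":0},{"hand":-1,"dx":0,"dy":0,"dz":0,"ax":0,"ay":0,"az":0},{"hand":-1,"dx":0,"dy":0,"dz":0,"ax":0,"ay":0,"az":0}]'
python3 -c "
from h import *
print(st()['ft_torque'])"
```

```text
t: 13.7
eef_pos: [618.4, 39.8, 75.1]
eef_rot: [-180.0, 0.0, 179.6]
force: [-0.1, -0.6, 2.1]
opening: 16.6
grasp_force: 58.9
13.7 [618.4  39.8  75.1] [-1.8000e+02  1.0000e-02  1.7957e+02] F [-0.1 -0.6  2.1] op 16.6 g 58.9
[-0.11071344  0.07036183 -0.01351867]
```

```bash
python3 -m crank '[{"hand":-1,"dx":0,"dy":0,"dz":-0.01,"ax":0,"ay":0,"az":0},{"hand":-1,"dx":0,"dy":0,"dz":-0.02,"ax":0,"ay":0,"az":0},{"hand":-1,"dx":0,"dy":0,"dz":-0.03,"ax":0,"ay":0,"az":0},{"hand":-1,"dx":0,"dy":0,"dz":-0.03,"ax":0,"ay":0,"az":0},{"hand":-1,"dx":0,"dy":0,"dz":-0.03,"ax":0,"ay":0,"az":0}]'
python3 -m crank '[{"hand":-1,"dx":0,"dy":0,"dz":-0.06,"ax":0,"ay":0,"az":0},{"hand":-1,"dx":0,"dy":0,"dz":-0.12,"ax":0,"ay":0,"az":0},{"hand":-1,"dx":0,"dy":0,"dz":-0.12,"ax":0,"ay":0,"az":0},{"hand":-1,"dx":0,"dy":0,"dz":0,"ax":0,"ay":0,"az":0.06},{"hand":-1,"dx":0,"dy":0,"dz":0,"ax":0,"ay":0,"az":0.07}]'
python3 -m crank '[{"hand":-1,"dx":0,"dy":0,"dz":0,"ax":0,"ay":0,"az":0}]'
python3 -c "
from h import *
go([595.1,-322,200],-12.1)"
```

```text
t: 14.32
eef_pos: [618.9, 39.9, 112.3]
eef_rot: [180.0, 0.1, 179.6]
force: [0.1, -0.8, -1.2]
opening: 17.0
grasp_force: 61.0
t: 14.95
eef_pos: [619.1, 39.8, 203.2]
eef_rot: [179.9, 0.2, 167.7]
force: [0.9, -0.2, -2.4]
opening: 16.5
grasp_force: 61.0
t: 15.08
eef_pos: [618.8, 39.9, 202.3]
eef_rot: [180.0, 0.1, 167.9]
force: [-0.2, -0.3, -1.7]
opening: 16.9
grasp_force: 61.0
15.075 [618.8  39.9 202.3] [1.7998e+02 1.1000e-01 1.6791e+02] F [-0.2 -0.3 -1.7] op 16.9 g 61.0
d [-0.1754 -1.1962  0.0077] a [0.0003 0.0012 0.0001]
```

```bash
python3 -m crank '[{"hand":-1,"dx":-0.0219,"dy":-0.1495,"dz":0,"ax":0,"ay":0,"az":0},{"hand":-1,"dx":-0.0219,"dy":-0.1495,"dz":0,"ax":0,"ay":0,"az":0},{"hand":-1,"dx":-0.0219,"dy":-0.1495,"dz":0,"ax":0,"ay":0,"az":0},{"hand":-1,"dx":-0.0219,"dy":-0.1495,"dz":0,"ax":0,"ay":0,"az":0},{"hand":-1,"dx":-0.0219,"dy":-0.1495,"dz":0,"ax":0,"ay":0,"az":0}]'
python3 -m crank '[{"hand":-1,"dx":-0.0219,"dy":-0.1495,"dz":0,"ax":0,"ay":0,"az":0},{"hand":-1,"dx":-0.0219,"dy":-0.1495,"dz":0,"ax":0,"ay":0,"az":0},{"hand":-1,"dx":-0.0219,"dy":-0.1495,"dz":0,"ax":0,"ay":0,"az":0},{"hand":-1,"dx":0,"dy":0,"dz":0.1,"ax":0,"ay":0,"az":0},{"hand":-1,"dx":0,"dy":0,"dz":0.1,"ax":0,"ay":0,"az":0}]'
python3 -m crank '[{"hand":-1,"dx":0,"dy":0,"dz":0,"ax":0,"ay":0,"az":0},{"hand":-1,"dx":0,"dy":0,"dz":0,"ax":0,"ay":0,"az":0}]'
python3 -c "
from h import *
go([595.1,-322,71],-12.1)"
```

```text
t: 15.7
eef_pos: [603.4, -187.8, 201.9]
eef_rot: [-180.0, 0.1, 168.1]
force: [0.5, 0.8, -1.2]
opening: 16.9
grasp_force: 61.0
t: 16.32
eef_pos: [594.5, -322.8, 141.1]
eef_rot: [-180.0, 0.1, 168.0]
force: [0.3, 0.0, -2.1]
opening: 17.0
grasp_force: 61.0
t: 16.58
eef_pos: [595.0, -322.3, 142.7]
eef_rot: [-180.0, 0.1, 168.0]
force: [0.9, -0.1, -0.5]
opening: 16.3
grasp_force: 61.0
16.575 [ 595.  -322.3  142.7] [-1.7997e+02  1.0000e-01  1.6795e+02] F [ 0.9 -0.1 -0.5] op 16.3 g 61.0
d [1.000e-04 1.300e-03 2.389e-01] a [-0.0003  0.0011  0.0006]
```

```bash
python3 -m crank '[{"hand":-1,"dx":0,"dy":0.001,"dz":0.1,"ax":0,"ay":0,"az":0},{"hand":-1,"dx":0,"dy":0,"dz":0.08,"ax":0,"ay":0,"az":0},{"hand":-1,"dx":0,"dy":0,"dz":0.03,"ax":0,"ay":0,"az":0},{"hand":-1,"dx":0,"dy":0,"dz":0.01,"ax":0,"ay":0,"az":0},{"hand":-1,"dx":0,"dy":0,"dz":0,"ax":0,"ay":0,"az":0}]'
python3 -m crank '[{"hand":-1,"dx":0,"dy":0,"dz":0.008,"ax":0,"ay":0,"az":0},{"hand":-1,"dx":0,"dy":0,"dz":0,"ax":0,"ay":0,"az":0}]'
python3 -m crank '[{"hand":-1,"dx":0,"dy":0,"dz":0.006,"ax":0,"ay":0,"az":0},{"hand":-1,"dx":0,"dy":0,"dz":0,"ax":0,"ay":0,"az":0}]'
python3 -m crank '[{"hand":-1,"dx":0,"dy":0,"dz":0.005,"ax":0,"ay":0,"az":0},{"hand":-1,"dx":0,"dy":0,"dz":0,"ax":0,"ay":0,"az":0}]'
```

```text
t: 17.2
eef_pos: [594.9, -322.0, 76.1]
eef_rot: [-180.0, 0.1, 167.9]
force: [-0.4, -0.1, -0.6]
opening: 16.7
grasp_force: 61.1
t: 17.45
eef_pos: [594.5, -321.7, 72.9]
eef_rot: [-180.0, 0.0, 167.9]
force: [0.7, 0.3, -1.3]
opening: 16.9
grasp_force: 61.1
t: 17.7
eef_pos: [594.6, -321.9, 71.3]
eef_rot: [-180.0, 0.0, 167.9]
force: [0.2, 1.2, 3.8]
opening: 17.1
grasp_force: 61.7
t: 17.95
eef_pos: [594.7, -322.1, 71.2]
eef_rot: [-180.0, 0.1, 167.9]
force: [-8.5, 5.2, 23.6]
opening: 16.7
grasp_force: 64.5
```

```bash
python3 -m crank '[{"hand":-1,"dx":0,"dy":0,"dz":-0.005,"ax":0,"ay":0,"az":0},{"hand":-0.3,"dx":0,"dy":0,"dz":0,"ax":0,"ay":0,"az":0},{"hand":0,"dx":0,"dy":0,"dz":0,"ax":0,"ay":0,"az":0},{"hand":0,"dx":0,"dy":0,"dz":-0.06,"ax":0,"ay":0,"az":0},{"hand":0,"dx":0,"dy":0,"dz":-0.12,"ax":0,"ay":0,"az":0}]'
python3 -m crank '[{"hand":0,"dx":0,"dy":0,"dz":-0.15,"ax":0,"ay":0,"az":0},{"hand":0,"dx":0,"dy":0,"dz":-0.1,"ax":0,"ay":0,"az":-0.08},{"hand":0,"dx":0.0,"dy":0.15,"dz":0,"ax":0,"ay":0,"az":0},{"hand":0,"dx":0.0,"dy":0.0,"dz":0,"ax":0,"ay":0,"az":0}]'
python3 - <<'E'
from h import *
d=snap("top",3)
for P in([452.5,88.2],[446.3,11.4],[431.2,-114.2]):
    x,y=np.int32(proj(d,P+[88])[0].round()); print(tab(d,(x-7,y-12,x+8,y+13),88,85))
crop(d,250,90,510,270,3,"pics/c6.png")
E
```

```text
t: 18.58
eef_pos: [593.9, -321.4, 125.3]
eef_rot: [180.0, -0.1, 167.9]
force: [1.1, -1.1, 0.7]
opening: 42.8
grasp_force: 0.0
t: 19.08
eef_pos: [599.5, -273.4, 201.4]
eef_rot: [179.9, 0.1, 175.3]
force: [0.2, -0.0, -0.4]
opening: 42.7
grasp_force: 0.0
(array([452.5,  88.2], dtype=float32), (452.665478515625, 88.3487060546875), (46.19913024902344, 21.777926635742187), 3.3482911586761475, 85.0)
(array([446.2,  11.4], dtype=float32), (446.373779296875, 11.363284301757812), (46.032064819335936, 21.652891540527342), -12.825042724609375, 85.0)
(array([ 431.3, -114.1], dtype=float32), (431.224951171875, -114.31077880859375), (45.96629028320312, 20.882591247558594), 11.743687629699707, 85.0)
```

View pics/c6.png

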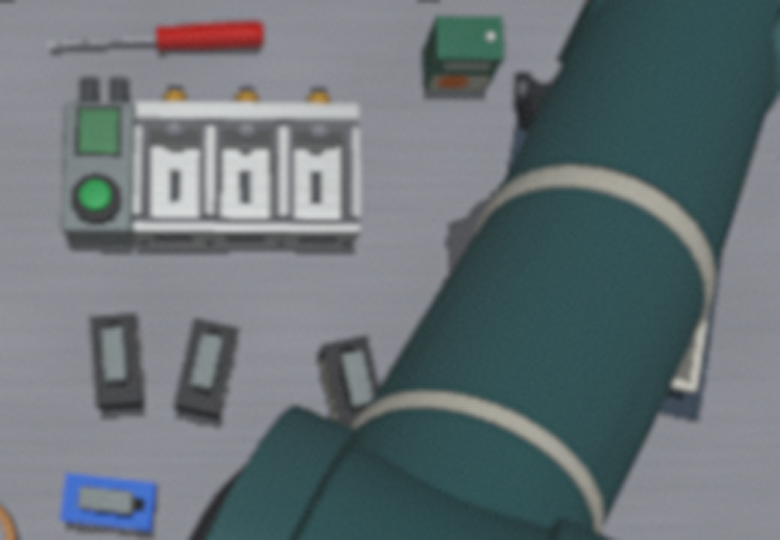

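Top view: the three stalls are empty and all the fresh tabs are where they were; the arm hides the tray. Next I'll take the fresh cartridge at (431,-114), and get the stall pose from the floor slots at (175,186), (246,186) and (317,186).

Run:
```python
from h import *
d=load("top3")
f=lambda p:(np.array(p)+.5)/3-.5+[250,90]
print("slots",w(d,f([(175,186),(246,186),(317,186)]),10)[:,:2].round(1).tolist())
print("floor corners s1 z10",w(d,f([(223,219),(270,219)]),10)[:,:2].round(1).tolist())
print("balls z44",w(d,f([(175,127),(246,127),(318,127)]),44)[:,:2].round(1).tolist())
go([431.2,-114.2,180],11.6)
```

```text
slots [[617.8, 38.8], [617.6, -25.5], [617.5, -89.9]]
floor corners s1 z10 [[586.9, -4.5], [586.7, -46.9]]
balls z44 [[662.4, 38.0], [662.3, -25.0], [662.2, -89.1]]
19.125 [ 598.9 -275.4  201.1] [1.7999e+02 7.0000e-02 1.7520e+02] F [-0.5 -0.6 -0.4] op 42.6 g 0.0
d [0.6019 0.4888 0.0698] a [ 0.      0.0008 -0.1822]
```

```bash
python3 -m crank '[{"hand":0,"dx":0.1204,"dy":0.0978,"dz":0,"ax":0,"ay":0,"az":0},{"hand":0,"dx":0.1204,"dy":0.0978,"dz":0,"ax":0,"ay":0,"az":0},{"hand":0,"dx":0.1204,"dy":0.0978,"dz":0,"ax":0,"ay":0,"az":0},{"hand":0,"dx":0.1204,"dy":0.0978,"dz":0,"ax":0,"ay":0,"az":0},{"hand":0,"dx":0.1204,"dy":0.0978,"dz":0,"ax":0,"ay":0,"az":0}]'
python3 -m crank '[{"hand":0,"dx":0,"dy":0,"dz":0.07,"ax":0,"ay":0,"az":-0.091},{"hand":0,"dx":0,"dy":0,"dz":0.09,"ax":0,"ay":0,"az":-0.091},{"hand":0,"dx":0,"dy":0,"dz":0.09,"ax":0,"ay":0,"az":0},{"hand":0,"dx":0,"dy":0,"dz":0,"ax":0,"ay":0,"az":0},{"hand":0,"dx":0,"dy":0,"dz":0,"ax":0,"ay":0,"az":0}]'
python3 -c "
from h import *
go([431.2,-114.2,65],11.6)"
```

```text
t: 19.75
eef_pos: [429.8, -115.1, 200.3]
eef_rot: [-180.0, 0.0, 175.0]
force: [-0.3, 0.6, 0.1]
opening: 43.1
grasp_force: 0.0
t: 20.38
eef_pos: [431.4, -115.8, 125.9]
eef_rot: [-180.0, 0.0, -168.6]
force: [0.2, -0.5, -1.3]
opening: 42.5
grasp_force: 0.0
20.375 [ 431.4 -115.8  125.9] [-1.7997e+02  5.0000e-02 -1.6860e+02] F [ 0.2 -0.5 -1.3] op 42.5 g 0.0
d [-0.0003  0.0054  0.2029] a [-0.0004  0.0005 -0.0023]
```

Now I'll descend and grip, then lift.

```bash
python3 -m crank '[{"hand":0,"dx":0,"dy":0.005,"dz":0.1,"ax":0,"ay":0,"az":-0.002},{"hand":0,"dx":0,"dy":0,"dz":0.08,"ax":0,"ay":0,"az":0},{"hand":0,"dx":0,"dy":0,"dz":0.02,"ax":0,"ay":0,"az":0},{"hand":0,"dx":0,"dy":0,"dz":0,"ax":0,"ay":0,"az":0},{"hand":0,"dx":0,"dy":0,"dz":0.0,"ax":0,"ay":0,"az":0}]'
python3 -m crank '[{"hand":-1,"dx":0,"dy":0,"dz":0,"ax":0,"ay":0,"az":0},{"hand":-1,"dx":0,"dy":0,"dz":0,"ax":0,"ay":0,"az":0},{"hand":-1,"dx":0,"dy":0,"dz":0,"ax":0,"ay":0,"az":0},{"hand":-1,"dx":0,"dy":0,"dz":0,"ax":0,"ay":0,"az":0}]'
```

```text
t: 21.0
eef_pos: [431.3, -113.9, 65.9]
eef_rot: [-180.0, 0.1, -168.4]
force: [-0.0, 0.7, 0.2]
opening: 43.0
grasp_force: 0.0
t: 21.5
eef_pos: [431.0, -114.0, 65.5]
eef_rot: [-180.0, 0.1, -168.4]
force: [-2.2, -0.9, 10.8]
opening: 16.8
grasp_force: 58.9
```

```bash
python3 -m crank '[{"hand":-1,"dx":0,"dy":0,"dz":-0.03,"ax":0,"ay":0,"az":0},{"hand":-1,"dx":0,"dy":0,"dz":-0.1,"ax":0,"ay":0,"az":0},{"hand":-1,"dx":0,"dy":0,"dz":-0.15,"ax":0,"ay":0,"az":0},{"hand":-1,"dx":0,"dy":0,"dz":-0.05,"ax":0,"ay":0,"az":0.065},{"hand":-1,"dx":0,"dy":0,"dz":0,"ax":0,"ay":0,"az":0.065}]'
python3 -m crank '[{"hand":-1,"dx":0,"dy":0,"dz":0,"ax":0,"ay":0,"az":0},{"hand":-1,"dx":0,"dy":0,"dz":0,"ax":0,"ay":0,"az":0}]'
python3 -c "
from h import *
go([617.7,-89.9,160],-0.2)"
```

```text
t: 22.12
eef_pos: [431.1, -113.8, 165.6]
eef_rot: [-180.0, 0.1, 179.7]
force: [-0.2, 0.5, -3.5]
opening: 16.9
grasp_force: 59.3
t: 22.38
eef_pos: [430.4, -113.7, 163.8]
eef_rot: [-180.0, -0.0, -179.9]
force: [-0.5, -0.3, -3.1]
opening: 17.3
grasp_force: 59.3
22.375 [ 430.4 -113.7  163.8] [-1.8000e+02 -2.0000e-02 -1.7993e+02] F [-0.5 -0.3 -3.1] op 17.3 g 59.3
d [-0.6244  0.0784  0.0125] a [-0.     -0.0002  0.003 ]
```

```bash
python3 -m crank '[{"hand":-1,"dx":-0.156,"dy":0.0196,"dz":0,"ax":0,"ay":0,"az":0},{"hand":-1,"dx":-0.156,"dy":0.0196,"dz":0,"ax":0,"ay":0,"az":0},{"hand":-1,"dx":-0.156,"dy":0.0196,"dz":0,"ax":0,"ay":0,"az":0},{"hand":-1,"dx":-0.156,"dy":0.0196,"dz":0,"ax":0,"ay":0,"az":0.003},{"hand":-1,"dx":0,"dy":0,"dz":0,"ax":0,"ay":0,"az":0}]'
python3 -m crank '[{"hand":-1,"dx":0,"dy":0,"dz":0.05,"ax":0,"ay":0,"az":0},{"hand":-1,"dx":0,"dy":0,"dz":0.05,"ax":0,"ay":0,"az":0},{"hand":-1,"dx":0,"dy":0,"dz":0,"ax":0,"ay":0,"az":0},{"hand":-1,"dx":0,"dy":0,"dz":0,"ax":0,"ay":0,"az":0}]'
python3 -c "
from h import *
go([617.7,-89.9,75.5],-0.2)"
```

```text
t: 23.0
eef_pos: [619.8, -89.4, 162.6]
eef_rot: [-180.0, -0.0, 179.9]
force: [-1.7, -0.5, -2.8]
opening: 16.8
grasp_force: 59.2
t: 23.5
eef_pos: [617.7, -90.6, 134.0]
eef_rot: [-180.0, 0.0, 179.7]
force: [0.4, 0.3, -1.8]
opening: 16.8
grasp_force: 59.1
23.5 [617.7 -90.6 134. ] [-1.8000e+02  1.0000e-02  1.7966e+02] F [ 0.4  0.3 -1.8] op 16.8 g 59.1
d [1.000e-04 2.200e-03 1.952e-01] a [-0.      0.0001 -0.0015]
```

```bash
python3 -m crank '[{"hand":-1,"dx":0,"dy":0.002,"dz":0.04,"ax":0,"ay":0,"az":0},{"hand":-1,"dx":0,"dy":0,"dz":0.03,"ax":0,"ay":0,"az":0},{"hand":-1,"dx":0,"dy":0,"dz":0,"ax":0,"ay":0,"az":0}]'
python3 -m crank '[{"hand":-1,"dx":0,"dy":0,"dz":0.015,"ax":0,"ay":0,"az":0},{"hand":-1,"dx":0,"dy":0,"dz":0.015,"ax":0,"ay":0,"az":0},{"hand":-1,"dx":0,"dy":0,"dz":0,"ax":0,"ay":0,"az":0}]'
```

```text
t: 23.88
eef_pos: [617.0, -89.8, 111.7]
eef_rot: [180.0, -0.1, 179.7]
force: [-3.5, -0.5, -2.5]
opening: 17.0
grasp_force: 59.2
t: 24.25
eef_pos: [616.9, -90.0, 103.4]
eef_rot: [-180.0, -0.1, 179.6]
force: [-6.0, -0.6, -3.6]
opening: 16.7
grasp_force: 59.2
```

```bash
python3 -m crank '[{"hand":-1,"dx":0,"dy":0,"dz":0.02,"ax":0,"ay":0,"az":0},{"hand":-1,"dx":0,"dy":0,"dz":0.02,"ax":0,"ay":0,"az":0},{"hand":-1,"dx":0,"dy":0,"dz":0,"ax":0,"ay":0,"az":0}]'
python3 -m crank '[{"hand":-1,"dx":0,"dy":0,"dz":0.02,"ax":0,"ay":0,"az":0},{"hand":-1,"dx":0,"dy":0,"dz":0.02,"ax":0,"ay":0,"az":0},{"hand":-1,"dx":0,"dy":0,"dz":0,"ax":0,"ay":0,"az":0}]'
python3 -m crank '[{"hand":-1,"dx":0,"dy":0,"dz":0.01,"ax":0,"ay":0,"az":0},{"hand":-1,"dx":0,"dy":0,"dz":0,"ax":0,"ay":0,"az":0}]'
python3 -c "
from h import *
print(st()['ft_torque'])"
```

```text
t: 24.62
eef_pos: [616.6, -90.0, 91.0]
eef_rot: [-180.0, -0.2, 179.6]
force: [-5.7, -1.1, -6.8]
opening: 16.6
grasp_force: 58.7
t: 25.0
eef_pos: [617.6, -89.7, 79.3]
eef_rot: [180.0, -0.0, 179.7]
force: [-3.2, 0.7, -7.0]
opening: 16.9
grasp_force: 58.9
t: 25.25
eef_pos: [618.2, -89.8, 77.0]
eef_rot: [-180.0, 0.0, 179.7]
force: [0.1, 0.6, -2.9]
opening: 16.6
grasp_force: 59.3
25.25 [618.2 -89.8  77. ] [-1.7999e+02  4.0000e-02  1.7967e+02] F [ 0.1  0.6 -2.9] op 16.6 g 59.3
[0.00271791 0.05760646 0.03845615]
```

```bash
python3 -m crank '[{"hand":-1,"dx":0,"dy":0,"dz":0.006,"ax":0,"ay":0,"az":0},{"hand":-1,"dx":0,"dy":0,"dz":0,"ax":0,"ay":0,"az":0}]'
python3 -m crank '[{"hand":-1,"dx":0,"dy":0,"dz":0.005,"ax":0,"ay":0,"az":0},{"hand":-1,"dx":0,"dy":0,"dz":0,"ax":0,"ay":0,"az":0}]'
```

```text
t: 25.5
eef_pos: [618.3, -90.0, 76.0]
eef_rot: [-180.0, 0.1, 179.7]
force: [-4.0, 0.7, 9.3]
opening: 16.5
grasp_force: 61.1
t: 25.75
eef_pos: [618.5, -90.0, 75.9]
eef_rot: [180.0, 0.1, 179.7]
force: [-14.9, 2.3, 32.4]
opening: 16.8
grasp_force: 64.4
```

```bash
python3 -m crank '[{"hand":-1,"dx":0,"dy":0,"dz":-0.007,"ax":0,"ay":0,"az":0},{"hand":-0.3,"dx":0,"dy":0,"dz":0,"ax":0,"ay":0,"az":0},{"hand":0,"dx":0,"dy":0,"dz":0,"ax":0,"ay":0,"az":0},{"hand":0,"dx":0,"dy":0,"dz":-0.06,"ax":0,"ay":0,"az":0},{"hand":0,"dx":0,"dy":0,"dz":-0.15,"ax":0,"ay":0,"az":0}]'
python3 -m crank '[{"hand":0,"dx":0,"dy":0,"dz":-0.15,"ax":0,"ay":0,"az":0},{"hand":0,"dx":0,"dy":-0.17,"dz":0,"ax":0,"ay":0,"az":0},{"hand":0,"dx":0,"dy":-0.17,"dz":0,"ax":0,"ay":0,"az":0},{"hand":0,"dx":0.0,"dy":-0.17,"dz":0,"ax":0,"ay":0,"az":0},{"hand":0,"dx":0.0,"dy":0.0,"dz":0,"ax":0,"ay":0,"az":0}]'
python3 - <<'E'
from h import *
d=snap("top",4)
for P in([452.5,88.2,88],[446.3,11.4,88],[617.7,-90,98]):
    x,y=np.int32(proj(d,P)[0].round()); print(tab(d,(x-7,y-12,x+8,y+13),P[2],85))
go([446.3,11.4,200],-12.9)
E
```

```text
t: 26.38
eef_pos: [617.0, -89.7, 138.8]
eef_rot: [-180.0, -0.2, 179.7]
force: [1.0, -0.3, 0.3]
opening: 42.8
grasp_force: 0.0
t: 27.0
eef_pos: [615.8, -247.9, 184.9]
eef_rot: [-179.9, 0.0, 179.3]
force: [-0.9, -0.1, -0.2]
opening: 42.3
grasp_force: 0.0
(array([452.5,  88.2], dtype=float32), (452.6865234375, 88.19550170898438), (46.150244140625, 21.634825134277342), 2.554839849472046, 85.0)
(array([446.3,  11.4], dtype=float32), (446.300439453125, 11.5755126953125), (46.08705139160156, 21.707539367675782), -13.690704345703125, 85.0)
(array([616.3, -89.7], dtype=float32), (616.412646484375, -89.69597778320312), (45.55169677734375, 19.965975952148437), -0.2031402587890625, 85.0)
27.05 [ 616.5 -245.1  184.7] [-1.7994e+02  3.0000e-02  1.7948e+02] F [ 0.1  1.4 -0.5] op 43.0 g 0.0
d [ 0.5749  0.8497 -0.0522] a [-0.0006  0.0004  0.1375]
```

```bash
python3 -m crank '[{"hand":0,"dx":0.0958,"dy":0.1416,"dz":0,"ax":0,"ay":0,"az":0},{"hand":0,"dx":0.0958,"dy":0.1416,"dz":0,"ax":0,"ay":0,"az":0},{"hand":0,"dx":0.0958,"dy":0.1416,"dz":0,"ax":0,"ay":0,"az":0},{"hand":0,"dx":0.0958,"dy":0.1416,"dz":0,"ax":0,"ay":0,"az":0},{"hand":0,"dx":0.0958,"dy":0.1416,"dz":0,"ax":0,"ay":0,"az":0}]'
python3 -m crank '[{"hand":0,"dx":0.0958,"dy":0.1416,"dz":0,"ax":0,"ay":0,"az":0},{"hand":0,"dx":0,"dy":0,"dz":0.1,"ax":0,"ay":0,"az":0.07},{"hand":0,"dx":0,"dy":0,"dz":0.1,"ax":0,"ay":0,"az":0.07},{"hand":0,"dx":0,"dy":0,"dz":0,"ax":0,"ay":0,"az":0},{"hand":0,"dx":0,"dy":0,"dz":0,"ax":0,"ay":0,"az":0}]'
python3 -c "
from h import *
go([446.3,11.4,65.5],-13.1)"
```

```text
t: 27.68
eef_pos: [473.5, -27.3, 184.4]
eef_rot: [180.0, 0.1, 179.8]
force: [1.5, 1.5, 0.1]
opening: 42.4
grasp_force: 0.0
t: 28.3
eef_pos: [446.5, 13.5, 124.8]
eef_rot: [180.0, 0.1, 167.2]
force: [-0.3, 0.5, 0.8]
opening: 43.0
grasp_force: 0.0
28.3 [446.5  13.5 124.8] [1.7997e+02 6.0000e-02 1.6724e+02] F [-0.3  0.5  0.8] op 43.0 g 0.0
d [-0.0006 -0.0069  0.1978] a [0.0003 0.0006 0.0038]
```

```bash
python3 -m crank '[{"hand":0,"dx":0,"dy":-0.0069,"dz":0.1,"ax":0,"ay":0,"az":0.004},{"hand":0,"dx":0,"dy":0,"dz":0.08,"ax":0,"ay":0,"az":0},{"hand":0,"dx":0,"dy":0,"dz":0.018,"ax":0,"ay":0,"az":0},{"hand":0,"dx":0,"dy":0,"dz":0,"ax":0,"ay":0,"az":0},{"hand":0,"dx":0,"dy":0,"dz":0.0,"ax":0,"ay":0,"az":0}]'
python3 -m crank '[{"hand":-1,"dx":0,"dy":0,"dz":0,"ax":0,"ay":0,"az":0},{"hand":-1,"dx":0,"dy":0,"dz":0,"ax":0,"ay":0,"az":0},{"hand":-1,"dx":0,"dy":0,"dz":0,"ax":0,"ay":0,"az":0},{"hand":-1,"dx":0,"dy":0,"dz":0,"ax":0,"ay":0,"az":0}]'
```

```text
t: 28.92
eef_pos: [446.2, 11.1, 65.3]
eef_rot: [180.0, 0.1, 166.7]
force: [0.8, -0.9, -0.4]
opening: 42.6
grasp_force: 0.0
t: 29.42
eef_pos: [445.9, 11.2, 64.9]
eef_rot: [180.0, 0.0, 166.7]
force: [-3.9, 0.5, 13.5]
opening: 17.1
grasp_force: 58.9
```

```bash
python3 -m crank '[{"hand":-1,"dx":0,"dy":0,"dz":-0.03,"ax":0,"ay":0,"az":0},{"hand":-1,"dx":0,"dy":0,"dz":-0.1,"ax":0,"ay":0,"az":0},{"hand":-1,"dx":0,"dy":0,"dz":-0.15,"ax":0,"ay":0,"az":0},{"hand":-1,"dx":0,"dy":0,"dz":-0.05,"ax":0,"ay":0,"az":-0.073},{"hand":-1,"dx":0,"dy":0,"dz":0,"ax":0,"ay":0,"az":-0.073}]'
python3 -m crank '[{"hand":-1,"dx":0,"dy":0,"dz":0,"ax":0,"ay":0,"az":0},{"hand":-1,"dx":0,"dy":0,"dz":0,"ax":0,"ay":0,"az":0}]'
python3 -c "
from h import *
go([617.5,-25.5,160],-0.2)"
```

```text
t: 30.05
eef_pos: [446.1, 11.1, 165.0]
eef_rot: [180.0, 0.1, -179.9]
force: [0.2, -0.3, -3.7]
opening: 16.6
grasp_force: 59.2
t: 30.3
eef_pos: [445.3, 11.0, 163.2]
eef_rot: [-180.0, -0.0, 179.7]
force: [0.6, 0.9, -2.3]
opening: 17.0
grasp_force: 59.2
30.3 [445.3  11.  163.2] [-1.7999e+02 -2.0000e-02  1.7969e+02] F [ 0.6  0.9 -2.3] op 17.0 g 59.2
d [-0.5746 -0.1184  0.0104] a [-0.0001 -0.0002 -0.0013]
```

```bash
python3 -m crank '[{"hand":-1,"dx":-0.1437,"dy":-0.0296,"dz":0,"ax":0,"ay":0,"az":0},{"hand":-1,"dx":-0.1437,"dy":-0.0296,"dz":0,"ax":0,"ay":0,"az":0},{"hand":-1,"dx":-0.1437,"dy":-0.0296,"dz":0,"ax":0,"ay":0,"az":0},{"hand":-1,"dx":-0.1437,"dy":-0.0296,"dz":0,"ax":0,"ay":0,"az":0},{"hand":-1,"dx":0,"dy":0,"dz":0,"ax":0,"ay":0,"az":0}]'
python3 -m crank '[{"hand":-1,"dx":0,"dy":0,"dz":0.05,"ax":0,"ay":0,"az":0},{"hand":-1,"dx":0,"dy":0,"dz":0.05,"ax":0,"ay":0,"az":0},{"hand":-1,"dx":0,"dy":0,"dz":0,"ax":0,"ay":0,"az":0},{"hand":-1,"dx":0,"dy":0,"dz":0,"ax":0,"ay":0,"az":0}]'
python3 -c "
from h import *
go([617.5,-25.5,75.5],-0.2)"
```

```text
t: 30.92
eef_pos: [619.5, -25.8, 162.2]
eef_rot: [-179.9, -0.0, 179.7]
force: [-0.9, 1.1, -2.7]
opening: 16.9
grasp_force: 59.1
t: 31.42
eef_pos: [617.8, -24.9, 133.4]
eef_rot: [-180.0, 0.0, 179.8]
force: [0.3, -0.5, -2.7]
opening: 16.7
grasp_force: 59.1
31.425 [617.8 -24.9 133.4] [-1.8000e+02  1.0000e-02  1.7984e+02] F [ 0.3 -0.5 -2.7] op 16.7 g 59.1
d [ 0.001  -0.0021  0.1931] a [-0.      0.0001  0.0004]
```

```bash
python3 -m crank '[{"hand":-1,"dx":0,"dy":-0.002,"dz":0.04,"ax":0,"ay":0,"az":0},{"hand":-1,"dx":0,"dy":0,"dz":0.03,"ax":0,"ay":0,"az":0},{"hand":-1,"dx":0,"dy":0,"dz":0,"ax":0,"ay":0,"az":0}]'
python3 -m crank '[{"hand":-1,"dx":0,"dy":0,"dz":0.015,"ax":0,"ay":0,"az":0},{"hand":-1,"dx":0,"dy":0,"dz":0.015,"ax":0,"ay":0,"az":0},{"hand":-1,"dx":0,"dy":0,"dz":0,"ax":0,"ay":0,"az":0}]'
```

```text
t: 31.8
eef_pos: [617.3, -25.5, 111.2]
eef_rot: [-180.0, -0.1, 179.8]
force: [-1.0, -0.2, -2.3]
opening: 16.8
grasp_force: 59.2
t: 32.17
eef_pos: [616.6, -25.7, 102.6]
eef_rot: [-180.0, -0.2, 179.8]
force: [-7.3, -0.8, -2.6]
opening: 16.7
grasp_force: 59.1
```

```bash
python3 -m crank '[{"hand":-1,"dx":0,"dy":0,"dz":0.02,"ax":0,"ay":0,"az":0},{"hand":-1,"dx":0,"dy":0,"dz":0.02,"ax":0,"ay":0,"az":0},{"hand":-1,"dx":0,"dy":0,"dz":0,"ax":0,"ay":0,"az":0}]'
python3 -m crank '[{"hand":-1,"dx":0,"dy":0,"dz":0.02,"ax":0,"ay":0,"az":0},{"hand":-1,"dx":0,"dy":0,"dz":0.02,"ax":0,"ay":0,"az":0},{"hand":-1,"dx":0,"dy":0,"dz":0,"ax":0,"ay":0,"az":0}]'
python3 -m crank '[{"hand":-1,"dx":0,"dy":0,"dz":0.01,"ax":0,"ay":0,"az":0},{"hand":-1,"dx":0,"dy":0,"dz":0,"ax":0,"ay":0,"az":0}]'
python3 -m crank '[{"hand":-1,"dx":0,"dy":0,"dz":0.005,"ax":0,"ay":0,"az":0},{"hand":-1,"dx":0,"dy":0,"dz":0,"ax":0,"ay":0,"az":0}]'
```

```text
t: 32.55
eef_pos: [616.4, -25.6, 90.3]
eef_rot: [-180.0, -0.2, 179.8]
force: [-7.0, 0.1, -6.6]
opening: 16.8
grasp_force: 58.9
t: 32.92
eef_pos: [617.4, -25.5, 78.6]
eef_rot: [-180.0, -0.1, 179.8]
force: [-2.8, -0.2, -7.6]
opening: 17.0
grasp_force: 59.2
t: 33.17
eef_pos: [618.2, -25.6, 76.3]
eef_rot: [-180.0, 0.0, 179.8]
force: [-0.7, -0.2, -4.2]
opening: 17.1
grasp_force: 59.6
t: 33.42
eef_pos: [618.3, -25.6, 75.2]
eef_rot: [-180.0, 0.1, 179.8]
force: [-2.4, 0.6, 3.2]
opening: 17.1
grasp_force: 60.5
```

```bash
python3 -m crank '[{"hand":-1,"dx":0,"dy":0,"dz":0.005,"ax":0,"ay":0,"az":0},{"hand":-1,"dx":0,"dy":0,"dz":0,"ax":0,"ay":0,"az":0}]'
python3 -m crank '[{"hand":-1,"dx":0,"dy":0,"dz":-0.006,"ax":0,"ay":0,"az":0},{"hand":-0.3,"dx":0,"dy":0,"dz":0,"ax":0,"ay":0,"az":0},{"hand":0,"dx":0,"dy":0,"dz":0,"ax":0,"ay":0,"az":0},{"hand":0,"dx":0,"dy":0,"dz":-0.06,"ax":0,"ay":0,"az":0},{"hand":0,"dx":0,"dy":0,"dz":-0.15,"ax":0,"ay":0,"az":0}]'
python3 -m crank '[{"hand":0,"dx":0,"dy":0,"dz":-0.15,"ax":0,"ay":0,"az":0},{"hand":0,"dx":0,"dy":-0.19,"dz":0,"ax":0,"ay":0,"az":0},{"hand":0,"dx":0,"dy":-0.19,"dz":0,"ax":0,"ay":0,"az":0},{"hand":0,"dx":0.0,"dy":-0.19,"dz":0,"ax":0,"ay":0,"az":0},{"hand":0,"dx":0.0,"dy":0.0,"dz":0,"ax":0,"ay":0,"az":0}]'
python3 - <<'E'
from h import *
d=snap("top",5)
for P in([452.5,88.2,88],[617.7,-26,98],[617.7,-90,98]):
    x,y=np.int32(proj(d,P)[0].round()); print(tab(d,(x-7,y-12,x+8,y+13),P[2],85))
go([452.5,88.2,200],3.2)
E
```

```text
t: 33.67
eef_pos: [618.4, -25.6, 75.1]
eef_rot: [180.0, 0.1, 179.8]
force: [-11.6, 0.6, 28.3]
opening: 16.7
grasp_force: 64.1
t: 34.3
eef_pos: [617.0, -25.5, 138.2]
eef_rot: [-180.0, -0.2, 179.8]
force: [0.9, -0.1, 0.4]
opening: 43.0
grasp_force: 0.0
t: 34.92
eef_pos: [616.3, -202.3, 184.4]
eef_rot: [-179.9, 0.0, 179.5]
force: [-0.2, 0.7, -0.3]
opening: 42.5
grasp_force: 0.0
(array([452.5,  88.2], dtype=float32), (452.58818359375, 88.1947998046875), (45.99207763671875, 21.433456420898438), 2.837506055831909, 85.0)
(array([617.6, -25.5], dtype=float32), (617.434814453125, -25.430145263671875), (46.16036376953125, 21.129806518554688), 0.5477892756462097, 85.0)
(array([616.4, -89.7], dtype=float32), (616.57470703125, -89.77843627929687), (45.19900817871094, 19.631771850585938), -0.0589447021484375, 85.0)
34.975 [ 617.  -199.   184.1] [-1.7994e+02  4.0000e-02  1.7964e+02] F [ 0.9 -0.4 -0.5] op 42.6 g 0.0
d [ 0.5543  0.9539 -0.0543] a [-0.0006  0.0004 -0.0396]
```

```bash
python3 -m crank '[{"hand":0,"dx":0.0924,"dy":0.159,"dz":0,"ax":0,"ay":0,"az":0},{"hand":0,"dx":0.0924,"dy":0.159,"dz":0,"ax":0,"ay":0,"az":0},{"hand":0,"dx":0.0924,"dy":0.159,"dz":0,"ax":0,"ay":0,"az":0},{"hand":0,"dx":0.0924,"dy":0.159,"dz":0,"ax":0,"ay":0,"az":0},{"hand":0,"dx":0.0924,"dy":0.159,"dz":0,"ax":0,"ay":0,"az":0}]'
python3 -m crank '[{"hand":0,"dx":0.0924,"dy":0.159,"dz":0,"ax":0,"ay":0,"az":0},{"hand":0,"dx":0,"dy":0,"dz":0.1,"ax":0,"ay":0,"az":-0.04},{"hand":0,"dx":0,"dy":0,"dz":0.1,"ax":0,"ay":0,"az":0},{"hand":0,"dx":0,"dy":0,"dz":0,"ax":0,"ay":0,"az":0},{"hand":0,"dx":0,"dy":0,"dz":0,"ax":0,"ay":0,"az":0}]'
python3 -c "
from h import *
go([452.5,88.2,65.5],3.2)"
```

```text
t: 35.6
eef_pos: [478.3, 45.0, 183.9]
eef_rot: [180.0, 0.1, 180.0]
force: [0.5, 1.7, 0.2]
opening: 42.7
grasp_force: 0.0
t: 36.22
eef_pos: [452.3, 90.6, 124.3]
eef_rot: [180.0, 0.1, -176.5]
force: [1.4, 0.4, 0.8]
opening: 42.8
grasp_force: 0.0
36.225 [452.3  90.6 124.3] [ 1.7998e+02  7.0000e-02 -1.7653e+02] F [1.4 0.4 0.8] op 42.8 g 0.0
d [ 0.0002 -0.008   0.196 ] a [0.0002 0.0007 0.003 ]
```

```bash
python3 -m crank '[{"hand":0,"dx":0,"dy":-0.008,"dz":0.1,"ax":0,"ay":0,"az":0.003},{"hand":0,"dx":0,"dy":0,"dz":0.08,"ax":0,"ay":0,"az":0},{"hand":0,"dx":0,"dy":0,"dz":0.016,"ax":0,"ay":0,"az":0},{"hand":0,"dx":0,"dy":0,"dz":0,"ax":0,"ay":0,"az":0},{"hand":0,"dx":0,"dy":0,"dz":0.0,"ax":0,"ay":0,"az":0}]'
python3 -m crank '[{"hand":-1,"dx":0,"dy":0,"dz":0,"ax":0,"ay":0,"az":0},{"hand":-1,"dx":0,"dy":0,"dz":0,"ax":0,"ay":0,"az":0},{"hand":-1,"dx":0,"dy":0,"dz":0,"ax":0,"ay":0,"az":0},{"hand":-1,"dx":0,"dy":0,"dz":0,"ax":0,"ay":0,"az":0}]'
```

```text
t: 36.85
eef_pos: [452.6, 87.9, 65.3]
eef_rot: [180.0, 0.1, -176.8]
force: [-0.1, 0.9, -0.4]
opening: 42.7
grasp_force: 0.0
t: 37.35
eef_pos: [452.4, 87.9, 64.9]
eef_rot: [180.0, 0.0, -176.8]
force: [-2.4, 1.0, 11.5]
opening: 16.5
grasp_force: 58.5
```

```bash
python3 -m crank '[{"hand":-1,"dx":0,"dy":0,"dz":-0.03,"ax":0,"ay":0,"az":0},{"hand":-1,"dx":0,"dy":0,"dz":-0.1,"ax":0,"ay":0,"az":0},{"hand":-1,"dx":0,"dy":0,"dz":-0.15,"ax":0,"ay":0,"az":0},{"hand":-1,"dx":0,"dy":0,"dz":-0.05,"ax":0,"ay":0,"az":0.038},{"hand":-1,"dx":0,"dy":0,"dz":0,"ax":0,"ay":0,"az":0}]'
python3 -m crank '[{"hand":-1,"dx":0,"dy":0,"dz":0,"ax":0,"ay":0,"az":0},{"hand":-1,"dx":0,"dy":0,"dz":0,"ax":0,"ay":0,"az":0}]'
python3 -c "
from h import *
go([617.5,38.8,160],-0.2)"
```

```text
t: 37.98
eef_pos: [452.5, 87.9, 164.4]
eef_rot: [180.0, 0.1, 179.8]
force: [0.7, 0.6, -3.1]
opening: 16.9
grasp_force: 58.9
t: 38.22
eef_pos: [451.5, 87.6, 162.4]
eef_rot: [-180.0, -0.1, 179.8]
force: [0.2, 0.3, -2.3]
opening: 16.7
grasp_force: 58.9
38.225 [451.5  87.6 162.4] [-1.7996e+02 -8.0000e-02  1.7980e+02] F [ 0.2  0.3 -2.3] op 16.7 g 58.9
d [-0.5538 -0.1606  0.0073] a [-0.0004 -0.0009 -0.    ]
```

```bash
python3 -m crank '[{"hand":-1,"dx":-0.1385,"dy":-0.0402,"dz":0,"ax":0,"ay":0,"az":0},{"hand":-1,"dx":-0.1385,"dy":-0.0402,"dz":0,"ax":0,"ay":0,"az":0},{"hand":-1,"dx":-0.1385,"dy":-0.0402,"dz":0,"ax":0,"ay":0,"az":0},{"hand":-1,"dx":-0.1385,"dy":-0.0402,"dz":0,"ax":0,"ay":0,"az":0},{"hand":-1,"dx":0,"dy":0,"dz":0,"ax":0,"ay":0,"az":0}]'
python3 -m crank '[{"hand":-1,"dx":0,"dy":0,"dz":0.05,"ax":0,"ay":0,"az":0},{"hand":-1,"dx":0,"dy":0,"dz":0.05,"ax":0,"ay":0,"az":0},{"hand":-1,"dx":0,"dy":0,"dz":0,"ax":0,"ay":0,"az":0},{"hand":-1,"dx":0,"dy":0,"dz":0,"ax":0,"ay":0,"az":0}]'
python3 -c "
from h import *
go([617.5,38.8,75.5],-0.2)"
```

```text
t: 38.85
eef_pos: [619.5, 37.2, 161.7]
eef_rot: [-179.9, -0.1, 179.7]
force: [-0.9, -0.1, -2.5]
opening: 16.8
grasp_force: 58.8
t: 39.35
eef_pos: [617.9, 39.0, 133.4]
eef_rot: [180.0, 0.0, 179.8]
force: [0.3, 0.2, -0.9]
opening: 17.0
grasp_force: 58.8
39.35 [617.9  39.  133.4] [1.8000e+02 1.0000e-02 1.7977e+02] F [ 0.3  0.2 -0.9] op 17.0 g 58.8
d [ 0.0014 -0.0006  0.1929] a [ 0.      0.0001 -0.0003]
```

```bash
python3 -m crank '[{"hand":-1,"dx":0,"dy":0,"dz":0.04,"ax":0,"ay":0,"az":0},{"hand":-1,"dx":0,"dy":0,"dz":0.03,"ax":0,"ay":0,"az":0},{"hand":-1,"dx":0,"dy":0,"dz":0,"ax":0,"ay":0,"az":0}]'
python3 -m crank '[{"hand":-1,"dx":0,"dy":0,"dz":0.015,"ax":0,"ay":0,"az":0},{"hand":-1,"dx":0,"dy":0,"dz":0.015,"ax":0,"ay":0,"az":0},{"hand":-1,"dx":0,"dy":0,"dz":0,"ax":0,"ay":0,"az":0}]'
```

```text
t: 39.72
eef_pos: [617.5, 38.7, 111.2]
eef_rot: [-180.0, -0.1, 179.8]
force: [0.1, -0.1, -1.5]
opening: 16.9
grasp_force: 58.7
t: 40.1
eef_pos: [617.0, 38.7, 102.7]
eef_rot: [-180.0, -0.1, 179.7]
force: [-5.7, -0.0, -2.2]
opening: 17.1
grasp_force: 58.7
```

```bash
python3 -m crank '[{"hand":-1,"dx":0,"dy":0,"dz":0.02,"ax":0,"ay":0,"az":0},{"hand":-1,"dx":0,"dy":0,"dz":0.02,"ax":0,"ay":0,"az":0},{"hand":-1,"dx":0,"dy":0,"dz":0,"ax":0,"ay":0,"az":0}]'
python3 -m crank '[{"hand":-1,"dx":0,"dy":0,"dz":0.02,"ax":0,"ay":0,"az":0},{"hand":-1,"dx":0,"dy":0,"dz":0.02,"ax":0,"ay":0,"az":0},{"hand":-1,"dx":0,"dy":0,"dz":0,"ax":0,"ay":0,"az":0}]'
python3 -m crank '[{"hand":-1,"dx":0,"dy":0,"dz":0.01,"ax":0,"ay":0,"az":0},{"hand":-1,"dx":0,"dy":0,"dz":0,"ax":0,"ay":0,"az":0}]'
python3 -m crank '[{"hand":-1,"dx":0,"dy":0,"dz":0.005,"ax":0,"ay":0,"az":0},{"hand":-1,"dx":0,"dy":0,"dz":0,"ax":0,"ay":0,"az":0}]'
```

```text
t: 40.48
eef_pos: [616.9, 38.7, 90.4]
eef_rot: [-180.0, -0.1, 179.7]
force: [-6.2, 0.5, -6.6]
opening: 16.8
grasp_force: 58.5
t: 40.85
eef_pos: [617.7, 38.7, 78.7]
eef_rot: [-180.0, -0.1, 179.8]
force: [-3.7, 0.0, -6.8]
opening: 17.1
grasp_force: 58.9
t: 41.1
eef_pos: [618.3, 38.8, 76.3]
eef_rot: [-180.0, 0.0, 179.8]
force: [-1.5, 0.1, -3.3]
opening: 16.8
grasp_force: 59.3
t: 41.35
eef_pos: [618.4, 38.8, 75.0]
eef_rot: [180.0, 0.1, 179.8]
force: [0.5, 0.5, 0.0]
opening: 16.8
grasp_force: 59.7
```

```bash
python3 -m crank '[{"hand":-1,"dx":0,"dy":0,"dz":0.006,"ax":0,"ay":0,"az":0},{"hand":-1,"dx":0,"dy":0,"dz":0,"ax":0,"ay":0,"az":0}]'
python3 -m crank '[{"hand":-1,"dx":0,"dy":0,"dz":-0.006,"ax":0,"ay":0,"az":0},{"hand":-0.3,"dx":0,"dy":0,"dz":0,"ax":0,"ay":0,"az":0},{"hand":0,"dx":0,"dy":0,"dz":0,"ax":0,"ay":0,"az":0},{"hand":0,"dx":0,"dy":0,"dz":-0.06,"ax":0,"ay":0,"az":0},{"hand":0,"dx":0,"dy":0,"dz":-0.15,"ax":0,"ay":0,"az":0}]'
python3 -m crank '[{"hand":-1,"dx":0,"dy":0,"dz":-0.15,"ax":0,"ay":0,"az":0},{"hand":-1,"dx":0,"dy":0.19,"dz":0,"ax":0,"ay":0,"az":0},{"hand":-1,"dx":0,"dy":0.19,"dz":0,"ax":0,"ay":0,"az":0},{"hand":-1,"dx":0.0,"dy":0.19,"dz":0,"ax":0,"ay":0,"az":0},{"hand":-1,"dx":0.0,"dy":0.0,"dz":0,"ax":0,"ay":0,"az":0}]'
python3 - <<'E'
from h import *
d=snap("top",6); s=snap("scene",6)
for P in([617.7,39,98],[617.7,-26,98],[617.7,-90,98],[595,-322,94]):
    x,y=np.int32(proj(d,P)[0].round()); print(tab(d,(x-7,y-12,x+8,y+13),P[2],85))
a=cv2.resize(d["image"][90:240,260:510],None,fx=3,fy=3,interpolation=2); b=cv2.resize(s["image"][170:310,110:360],None,fx=3,fy=3,interpolation=2)
cv2.imwrite("pics/c7.png",cv2.resize(np.vstack([a,b]),None,fx=.68,fy=.68)[:,:,::-1])
go([591,105.2,120],-0.2)
E
```

```text
t: 41.6
eef_pos: [618.8, 38.9, 74.9]
eef_rot: [180.0, 0.1, 179.8]
force: [-9.9, 0.9, 27.2]
opening: 16.8
grasp_force: 63.6
t: 42.22
eef_pos: [617.1, 38.7, 137.9]
eef_rot: [-180.0, -0.2, 179.8]
force: [0.7, -0.4, 0.4]
opening: 42.4
grasp_force: 0.0
t: 42.85
eef_pos: [617.8, 215.4, 183.6]
eef_rot: [179.9, 0.0, -179.9]
force: [-0.1, -0.5, -1.2]
opening: 0.2
grasp_force: 0.0
(array([619.4,  38.1], dtype=float32), (619.46982421875, 38.009515380859376), (45.791012573242185, 21.890814208984374), -0.199249267578125, 85.0)
(array([617.6, -25.5], dtype=float32), (617.508203125, -25.182281494140625), (46.83212890625, 21.592254638671875), -0.4638519287109375, 85.0)
(array([616.3, -89.7], dtype=float32), (616.24931640625, -89.78818359375), (45.85982055664063, 20.27759246826172), -0.0914154052734375, 85.0)
(array([ 595.9, -326.6], dtype=float32), (595.72099609375, -323.3459716796875), (66.13321533203126, 39.203802490234374), 0.3247143626213074, 85.0)
42.95 [618.8 210.  183.6] [-1.7999e+02  4.0000e-02  1.7980e+02] F [-0.3 -1.2 -0.1] op 0.1 g 0.0
d [ 0.0915 -0.3495  0.2119] a [-0.0001  0.0004  0.    ]
```

View pics/c7.png

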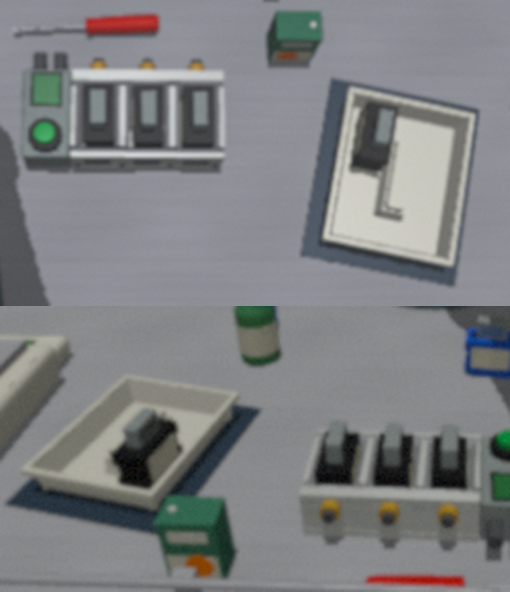

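The view shows three fresh cartridges seated, with tabs at (97,105), (148,104) and (200,107), and the spent one in the tray at (375,135). I'll check with a model overlay that the spent one is upright.

Run:
```python
from h import *
def ov(n,box,s):
    d=load(n); x0,y0,x1,y1=box; im=cv2.resize(d["image"][y0:y1,x0:x1,::-1],None,fx=s,fy=s,interpolation=2)
    A=R.from_euler("z",-12.1,degrees=True)
    for L,W,z in((76,40,8+6),(76,40,66),(44,18,94)):
        q=A.apply(np.array([[L,W,0],[L,-W,0],[-L,-W,0],[-L,W,0]])/2)+[594.7,-322,z]
        u=(proj(d,q)-[x0,y0]+.5)*s; cv2.polylines(im,[np.int32(u)],True,(0,0,255) if z>80 else (0,255,255),1)
    return im
a=ov("top6",(420,120,500,200),4.8); b=ov("scene6",(130,190,210,270),4.8)
cv2.imwrite("pics/c8.png",np.hstack([a,b]))
```

```text
(no output)
```

View pics/c8.png

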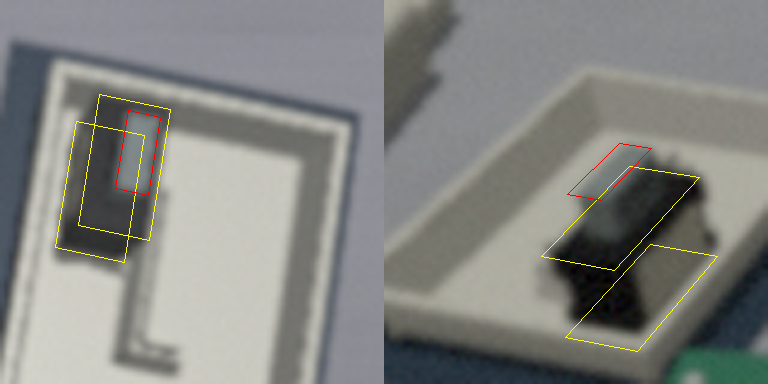

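The overlay matches, so the spent cartridge is upright in its trough. Now the prime button.

```bash
python3 -m crank '[{"hand":-1,"dx":0.0458,"dy":-0.1747,"dz":0,"ax":0,"ay":0,"az":0},{"hand":-1,"dx":0.0458,"dy":-0.1747,"dz":0,"ax":0,"ay":0,"az":0},{"hand":-1,"dx":0,"dy":0,"dz":0.15,"ax":0,"ay":0,"az":0},{"hand":-1,"dx":0,"dy":0,"dz":0.12,"ax":0,"ay":0,"az":0},{"hand":-1,"dx":0,"dy":0,"dz":0,"ax":0,"ay":0,"az":0}]'
python3 -m crank '[{"hand":-1,"dx":0,"dy":0,"dz":0,"ax":0,"ay":0,"az":0},{"hand":-1,"dx":0,"dy":0,"dz":0,"ax":0,"ay":0,"az":0}]'
python3 -c "
from h import *
go([591,105.2,80],-0.2)"
```

```text
t: 43.58
eef_pos: [589.7, 103.3, 100.4]
eef_rot: [-179.9, -0.2, 179.6]
force: [-0.3, -0.2, 0.4]
opening: 0.3
grasp_force: 0.0
t: 43.82
eef_pos: [591.7, 105.0, 103.5]
eef_rot: [180.0, 0.1, 179.7]
force: [0.9, -0.5, 0.0]
opening: -0.1
grasp_force: 0.0
43.825 [591.7 105.  103.5] [1.7998e+02 1.4000e-01 1.7974e+02] F [ 0.9 -0.5  0. ] op -0.1 g 0.0
d [0.0026 0.0006 0.0782] a [ 0.0003  0.0015 -0.0007]
```

```bash
python3 -m crank '[{"hand":-1,"dx":0.002,"dy":0,"dz":0.06,"ax":0,"ay":0,"az":0},{"hand":-1,"dx":0,"dy":0,"dz":0.02,"ax":0,"ay":0,"az":0},{"hand":-1,"dx":0,"dy":0,"dz":0.01,"ax":0,"ay":0,"az":0},{"hand":-1,"dx":0,"dy":0,"dz":0,"ax":0,"ay":0,"az":0}]'
python3 -m crank '[{"hand":-1,"dx":0,"dy":0,"dz":0.008,"ax":0,"ay":0,"az":0},{"hand":-1,"dx":0,"dy":0,"dz":0,"ax":0,"ay":0,"az":0}]'
python3 -m crank '[{"hand":-1,"dx":0,"dy":0,"dz":0.004,"ax":0,"ay":0,"az":0},{"hand":-1,"dx":0,"dy":0,"dz":0,"ax":0,"ay":0,"az":0}]'
```

```text
t: 44.32
eef_pos: [589.8, 105.1, 74.5]
eef_rot: [-180.0, -0.1, 179.8]
force: [-3.6, 0.7, 5.6]
opening: -0.3
grasp_force: 2.3
t: 44.58
eef_pos: [590.1, 105.1, 73.7]
eef_rot: [180.0, -0.0, 179.8]
force: [-12.2, -0.3, 28.1]
opening: -0.1
grasp_force: 13.9
t: 44.82
eef_pos: [590.3, 105.1, 73.4]
eef_rot: [180.0, 0.0, 179.8]
force: [-19.7, -0.9, 45.1]
opening: 0.1
grasp_force: 22.0
```

```bash
python3 -m crank '[{"hand":-1,"dx":0,"dy":0,"dz":-0.05,"ax":0,"ay":0,"az":0},{"hand":-1,"dx":0,"dy":0,"dz":-0.15,"ax":0,"ay":0,"az":0},{"hand":-1,"dx":0,"dy":0,"dz":-0.18,"ax":0,"ay":0,"az":0},{"hand":-1,"dx":0,"dy":0.19,"dz":0,"ax":0,"ay":0,"az":0},{"hand":-1,"dx":0,"dy":0.19,"dz":0,"ax":0,"ay":0,"az":0}]'
python3 -m crank '[{"hand":-1,"dx":0.0,"dy":0.1,"dz":0,"ax":0,"ay":0,"az":0},{"hand":-1,"dx":0,"dy":0,"dz":0,"ax":0,"ay":0,"az":0},{"hand":-1,"dx":0,"dy":0,"dz":0,"ax":0,"ay":0,"az":0},{"hand":-1,"dx":0,"dy":0,"dz":0,"ax":0,"ay":0,"az":0}]'
python3 - <<'E'
from h import *
d=snap("top",7); s=snap("scene",7)
a=cv2.resize(d["image"][90:240,150:510],None,fx=2,fy=2,interpolation=2); b=cv2.resize(s["image"][170:310,110:470],None,fx=2,fy=2,interpolation=2)
cv2.imwrite("pics/c9.png",np.vstack([a,b])[:,:,::-1])
E
```

```text
t: 45.45
eef_pos: [591.1, 220.2, 186.2]
eef_rot: [180.0, 0.1, 179.7]
force: [1.4, 0.5, -0.9]
opening: -0.0
grasp_force: 0.0
t: 45.95
eef_pos: [591.1, 247.8, 185.2]
eef_rot: [-180.0, 0.0, 179.7]
force: [-0.7, 0.1, 0.1]
opening: -0.2
grasp_force: 0.0
```

View pics/c9.png

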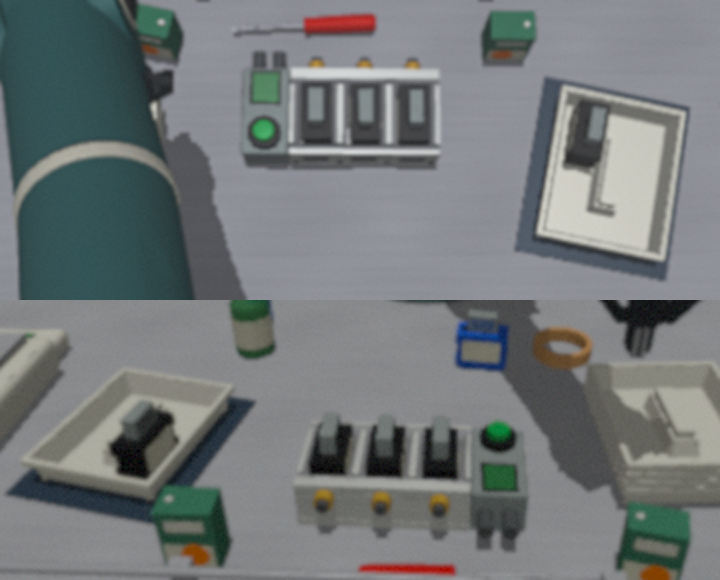

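The last views show everything in place: fresh tabs at (315,105), (365,105) and (416,105), the spent one in the tray at (588,135), the button back up at (264,130), and the cartons and the rest untouched.

```bash
python3 -c "
from bench import r
print(r.close_job())"
```

```text
the job is handed in; nothing more can be done
None
```

The job is handed in, no verdict shown: top tray set down about 2–3 mm off the mat's centre, the one spent cartridge standing in it, three fresh ones pushed fully down in their stalls, and prime pressed to its stop (45 N at the closed fingertips) and let go.

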